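Lock the camera carriage to the T-slot rail

TASK

Lock the camera carriage to its aluminium T-slot rail where it stands: take the T-bolt with the wing grip from the storage block, lower its head lengthwise through the hole in the carriage foot into the rail's slot, press it down gently against the spring ring until the head is below the slot's lips, and turn it a quarter turn clockwise until it bears lightly but clearly on the stop pin. Let the spring lift the head against the lips, give the grip a steady upward tug of about 12 N for a second to prove that it has caught, then let go. Do not ram or wrench anything (stay under about 20 N), keep the carriage in its place and leave the round-knobbed screws in the block.

Things in the scene. Friction and masses are not known exactly. Their poses are not given: they have to be found in the camera images.
- t_bolt: Hammer-head T-bolt with a black wing grip, 70 to 120 g, upright in one of the storage block's three wells. Origin: on the axis at the underside of its round steel flange (36 mm wide, 5 mm thick), which rests on the block. z up along the bolt; x along the wing and along the long side of the T-head. A stem 10 mm thick and 23 mm long joins flange and head.
- t_bolt_grip (a point): Middle of the upper part of the wing grip, 32 mm above the bolt's origin. The wing is an upright blade 66 mm long (x), 12 mm thick (y), from 5 to 45 mm above the bolt's origin, with a hub 20 mm wide at its foot up to 14 mm. Take it across the 12 mm, fingertips 20 mm or more above the bolt's origin: lower ones meet the stop pin.
- t_bolt_head (a point): Centre of the T-head's underside, 30 mm below the bolt's origin. The head is 22 mm long (bolt x), 10.6 mm wide (bolt y) and 7 mm thick; its lowest 2 mm are stepped in by 1 mm all round.
- bolt_block: Grey plastic storage block, fixed, 62 mm (x) by 186 mm (y), 45 mm high; origin at the centre of its underside. Three round wells 27 mm wide and 41 mm deep at y = -60, 0 and +60 mm hold the T-bolt and two round-knobbed screws.
- rail: Aluminium T-slot profile fixed on the bench, 60 mm wide (x), 360 mm long (y), 60 mm high; origin at the centre of its underside, z up. The slot in its top runs along y in the middle: 13 mm wide between lips 6 mm thick (from 60 down to 54 mm high), under them a chamber 27 mm wide and 12 mm deep (floor at 42 mm).
- carriage: Camera carriage on the rail. Origin: on the bolt hole's axis, level with the rail's top; x, y as the rail's. Foot plate 80 mm (x) by 170 mm, 8 mm thick, with a hole 15 mm (x) by 28 mm (y) above the slot. A camera block on an upright plate, 78 mm high, stands 82 to 134 mm from the origin on the +y side. About 6 N would push it along the rail; it is to stay put.
- ring_top (a point): Centre of the top of the sprung steel ring round the hole (35 mm outside, 27 mm inside), 20 mm above the carriage's origin when free. It sinks 7 mm, pushing with 4 N at first and 1.5 N more per mm, to a hard stop at 14.5 N. The flange on the free ring leaves the T-head between the lips, unable to turn; it is clear below them beyond 3 mm (8.5 N): press with 11 to 13 N.
- stop_pin: Fixed steel stop pin on the carriage, 6 mm thick; origin: centre of its top, at x = +30, y = -9.3, z = +26 mm from the carriage's origin. Turned clockwise (seen from above) the wing meets it when it lies across the rail; the other way it is blocked half-way. Locked, the bolt's origin is 17 mm above the carriage's and the spring holds the head up under the lips with about 8 N.
- knob_screw_a: Thumb screw with a round black ribbed knob 28 mm wide and 26 mm tall, in another well, to be left alone. Origin on its axis at the block's top.
- knob_screw_b: Thumb screw with a round black ribbed knob 31 mm wide and 20 mm tall, in another well, to be left alone. Origin on its axis at the block's top.

How it is judged:
On the way, in this order (a step that is already met when the one before it is completed fails the run):
1. the T-head is lowered lengthwise through the carriage foot into the slot, the flange down on the spring ring (horizontal distance between t_bolt and carriage below 0.004 m and angle between the x axis of t_bolt and the y axis of rail, either way round below 0.25 rad and z of t_bolt in the frame of rail below 0.0815 m), for 0.1 s.
2. pressed below the lips and turned a quarter turn, the wing lying across the rail (within 12 degrees) and bearing on the stop pin with more than 3 N (horizontal distance between t_bolt and carriage below 0.004 m and angle between the x axis of t_bolt and the x axis of rail, either way round below 0.21 rad and z of t_bolt in the frame of rail below 0.0795 m and contact force between t_bolt and stop_pin above 3 N), for 0.1 s.
3. tugged upwards steadily while locked: the head bears on the lips with 15.5 to 24 N (spring 8 N and a tug of about 8 to 16 N) for 0.7 s (contact force between t_bolt and rail between 15.5 and 24 N and angle between the x axis of t_bolt and the x axis of rail, either way round below 0.21 rad and z of t_bolt in the frame of rail between 0.0755 and 0.0795 m), for 0.7 s.
At the end, for the whole second after the job is handed in: T-bolt in the carriage hole (axis within 4 mm, tilt below 0.08 rad), wing across the rail within 12 degrees, flange 15 to 19.5 mm above the rail top, released and at rest, head held up on the lips with over 3 N; carriage moved under 6 mm, both knob screws under 15 mm (horizontal distance between t_bolt and carriage below 0.004 m and z of t_bolt in the frame of rail between 0.075 and 0.0795 m and angle between the x axis of t_bolt and the x axis of rail, either way round below 0.21 rad and angle between t_bolt's own z axis and vertical below 0.08 rad and contact force between t_bolt and rail above 3 N and linear speed of t_bolt below 0.01 m/s and distance of carriage from where it was at the start of the episode below 0.006 m and distance of each of knob_screw_a, knob_screw_b from where it was at the start of the episode below 0.015 m); the robot touches nothing.
It fails at once if the bolt is rammed or torn against the rail with more than 45 N (contact force between t_bolt and rail above 45 N).
It fails at once if the bolt is wrenched against the stop pin with more than 25 N (contact force between t_bolt and stop_pin above 25 N).
It fails at once if the bolt is pressed or wrenched against the carriage (ring, foot and pin together) with more than 40 N (contact force between t_bolt and carriage above 40 N).
It fails at once if the robot hits the carriage with more than 15 N (contact force between the arm and carriage above 15 N).
It also fails if it takes over 72 s, if anything falls off the work surface, if the arm or the gripper's body presses on something with over 40 N, if the wrist force passes 120 N, or if a joint passes its speed limit or range.

ROBOT

A 7-joint arm with a two-finger parallel gripper is mounted at the origin on the work surface. World frame = base frame: x ahead of the robot, y to its left, z up, the work surface at z = 0. Lengths are in m, angles in rad, forces in N, time in s.
With the tool pointing down it reaches from about 0.35 to 0.9 m from the base axis. Payload 8.1 kg.
Tool frame: the origin (TCP) lies at the very end of the fingers, on their centre line; the grasp point (between the pads) lies 19 mm behind it; z points along the fingers, x is the direction in which the jaws open and shut, and the axes are right-handed (so a half turn about z gives the same grasp; the last joint's range is limited). The gripper opens to 92 mm and grips with 3 to 60 N. Pads are 19 mm wide; open, the fingers measure 130 mm over their backs; the gripper's body (75 mm by 190 mm) begins 47 mm behind the grasp point.
Start: joints at [1.081, 0.434, 0.025, 1.573, -0.012, 1.134, -0.075], TCP at [0.236, -0.579, 0.227] pointing down, gripper open.
Joint ranges: [-2.62, 2.62], [-0.44, 2.09], [-1.27, 1.32], [0.08, 2.57], [-1.32, 4.46], [0.12, 2], [-2.74, 2.74]. Speed limits (rad/s): [2.22, 2.22, 3.01, 3.01, 3.14, 3.14, 3.14].

INTERFACE

Orientations are given as a 3x3 rotation matrix whose columns are the frame's x, y, z axes.
In Python, from workcell import ctrl gives the robot as it stands. The module is installed in compiled form; this text tells all that it offers.
- The arm moves only by the shell command python3 -m handwheel 'ROWS' [OPENING] [FORCE]. ROWS is JSON, a list of rows, each a list of 6 numbers: the shift along the tool's x, y, z in units of 30 mm (1.0 is 30 mm), then the turn, a rotation vector about the tool's x, y, z in units of 5 degrees (1.0 is 5 degrees). In form: [[tx, ty, tz, rx, ry, rz], ...]. A call has exactly 5 rows; each row is the pose to reach, as a shift and turn from the pose commanded when the call began, along the tool's axes at that moment; what a row does not reach only later rows make up. A row lasts 1/12 s, in which the tool goes at most 41.7 mm and 7.16 degrees, less where a joint would pass 70% of its speed; a pose out of reach is approached as far as the arm can. A call with a gripper value outside its range is refused whole. OPENING is the closure in counts, from 0 (fully open) to 255 (shut), set as the call begins (- or left out, the last holds). The fingers move at their own pace and stop on an object; FORCE is the grip in N (left out, the last holds). Time passes only in rows, so rows that repeat a pose let the fingers close, or fill a call up. It gives the time, the measured TCP pose, the force and the opening at its end, in the units of the state.
- ctrl.read_state(): the state, without advancing time (a new reading comes with each control period).
- ctrl.snapshot(name): name is "side" or "top"; returns a dict with "img" (384x512x3 uint8, red, green, blue), "camera_matrix" (3x3 intrinsics, pixels), "rvec" (rotation vector, rad) and "tvec" (3), from world to camera coordinates, as OpenCV has them. Camera axes: x right, y down, z forward; pixel columns grow to the right and rows downward; lengths in m; the calibration is good to about 2 mm. A picture is of the moment at which its call begins. There is no depth.
- ctrl.sign_off(): hands the job in, once; it reports no verdict.
The state is a dict: "clock": time; "q": joint angles; "joint_velocities": joint speeds; "effort": joint torques, N m; "tool_pos": TCP position; "tcp_rot": TCP orientation; "contact_force": force on the tool from outside, world axes, zero at the start; "torque": the same for the moment, N m; "grip_width": opening from 0.0 (shut) to 1.0 (fully open).
Only numpy, scipy, OpenCV 4.12 (cv2) and the standard library are available. Lean on these libraries where they do the work, as an engineer would, in place of code of your own. Each camera call takes 0.05 s, during which the arm holds its last target.

## Working session

There is one attempt and no reset: what is moved stays moved. The work goes in short steps, Python scripts to look and compute and a shell command to move; the robot and the scene stay as the last step left them, time stands still between calls to the robot, and variables do not carry over. Pictures are saved under pics/ and viewed, and the job is handed in when it is done.

```bash
mkdir -p pics; ls; python3 - <<'E'
from workcell import ctrl
import cv2
s=ctrl.read_state(); print(s)
for n in("side","top"):
    d=ctrl.snapshot(n); cv2.imwrite(f"pics/{n}0.png",d["img"][:,:,::-1]); print(n,d["camera_matrix"],d["rvec"],d["tvec"])
    R=cv2.Rodrigues(d["rvec"])[0]; print("cam pos",-R.T@d["tvec"].reshape(3))
E
```

```text
pics
{'clock': 0.0, 'q': array([ 1.08140778,  0.43522577,  0.02499659,  1.57410318, -0.01158247,
        1.13401716, -0.075106  ]), 'joint_velocities': array([-0.00111188,  0.00133021,  0.00077739,  0.00024446,  0.00068929,
       -0.00098602, -0.00081715]), 'effort': array([-1.19675979e-04, -6.67857742e+01,  9.85009633e-01, -3.14470267e+01,
       -6.05486124e-02,  4.29307984e-02,  2.28615331e-04]), 'tool_pos': array([ 0.23549094, -0.57837413,  0.22594119]), 'tcp_rot': array([[ 3.77132321e-01, -9.26159075e-01, -7.62005091e-04],
       [-9.26158007e-01, -3.77133052e-01,  1.41687400e-03],
       [-1.59962802e-03,  1.71388135e-04, -9.99998706e-01]]), 'contact_force': array([ 0.78380077, -0.71609086, -0.65080827]), 'torque': array([-0.03743849,  0.01003228, -0.03921892]), 'grip_width': 1.0000411135787262}
side [[381.4548649    0.         261.84794793]
 [  0.         381.4548649  188.70263669]
 [  0.           0.           1.        ]] [ 2.32351652 -0.53849831  0.21099984] [-0.49023662  0.2247961   0.8123448 ]
cam pos [ 0.26765887 -0.5774208   0.73872407]
top [[420.72856092   0.         245.81245098]
 [  0.         420.72856092 198.26735902]
 [  0.           0.           1.        ]] [ 2.13028377 -2.11790684  0.21797327] [-0.03137369  0.56320533  0.91749184]
cam pos [ 0.37574798 -0.01852693  1.00918087]
```

View pics/side0.png

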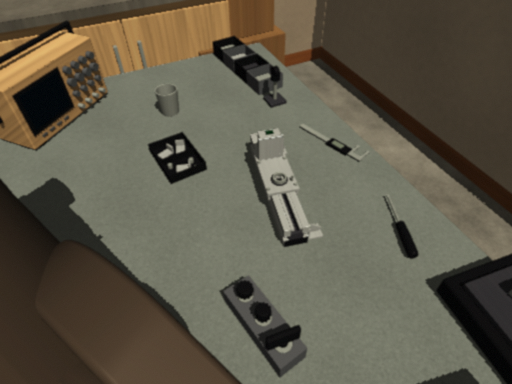

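View pics/top0.png

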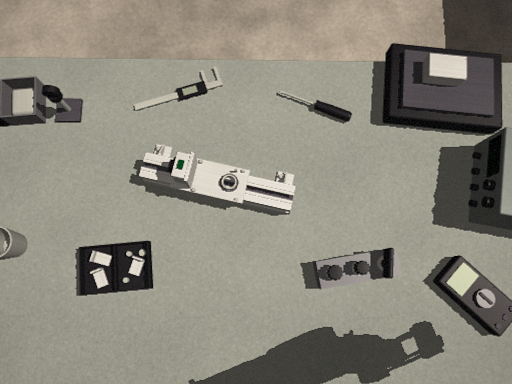

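The overview shows the rail and carriage around top px (220,180), with the block around (355,268) and the wing at its right end, about (388,262). I'll zoom in on both.

```bash
cat > h.py <<'E'
from workcell import ctrl
import cv2, numpy as np
def snap(n): return ctrl.snapshot(n)
def ray(d,u,v,z):
    R=cv2.Rodrigues(d["rvec"])[0]; c=-R.T@np.ravel(d["tvec"])
    p=cv2.undistortPoints(np.array([[[u,v]]],float),d["camera_matrix"],None)[0,0]
    w=R.T@np.array([p[0],p[1],1.]); return c+w*(z-c[2])/w[2]
def proj(d,P): return cv2.projectPoints(np.atleast_2d(np.array(P,float)),d["rvec"],d["tvec"],d["camera_matrix"],None)[0][:,0]
def crop(d,x0,y0,x1,y1,k,name,pts=None,step=10):
    im=cv2.resize(d["img"][y0:y1,x0:x1,::-1],None,fx=k,fy=k,interpolation=cv2.INTER_CUBIC)
    for x in range(x0-x0%-step if x0%step else x0,x1,step):
        cv2.putText(im,str(x),(int((x-x0+.5)*k),8),0,.3,(0,0,255),1); cv2.line(im,(int((x-x0+.5)*k),10),(int((x-x0+.5)*k),14),(0,0,255),1)
    for y in range(-(-y0//step)*step,y1,step):
        cv2.putText(im,str(y),(0,int((y-y0+.5)*k)+3),0,.3,(0,0,255),1); cv2.line(im,(20,int((y-y0+.5)*k)),(24,int((y-y0+.5)*k)),(0,0,255),1)
    if pts is not None:
        for u,v in pts: cv2.circle(im,(int((u-x0+.5)*k),int((v-y0+.5)*k)),2,(0,255,0),-1)
    cv2.imwrite("pics/"+name,im)
E
python3 - <<'E'
from h import *
t=cv2
d={}
import pickle
for n in("top","side"): d[n]=snap(n)
pickle.dump(d,open("d0.pkl","wb"))
crop(d["top"],300,235,410,300,7,"t_blk.png")
crop(d["top"],125,135,305,220,4,"t_rail.png")
crop(d["side"],210,270,315,375,5,"s_blk.png")
crop(d["side"],235,120,335,250,4,"s_rail.png")
E
```

```text
(no output)
```

View pics/t_blk.png

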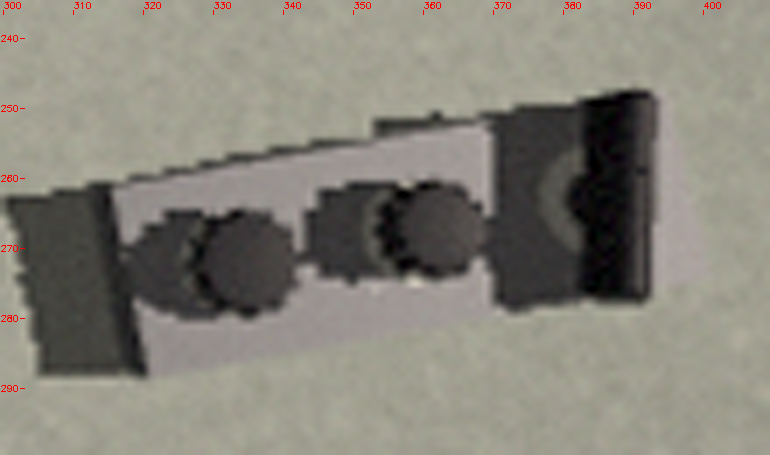

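View pics/t_rail.png

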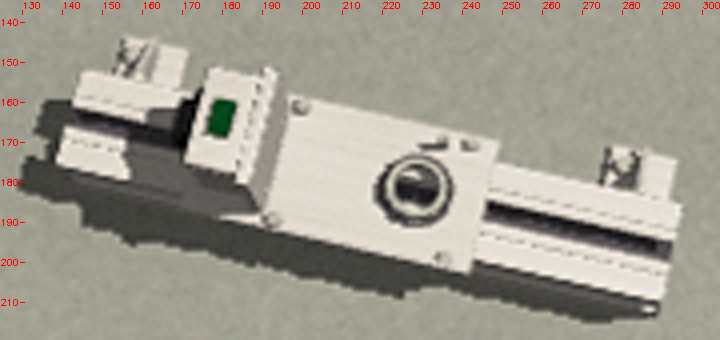

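View pics/s_blk.png

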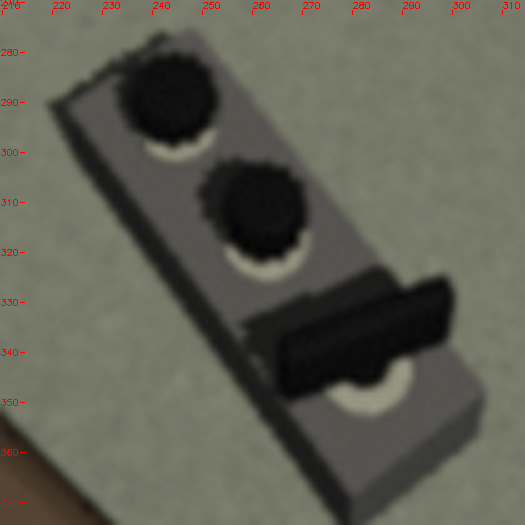

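View pics/s_rail.png

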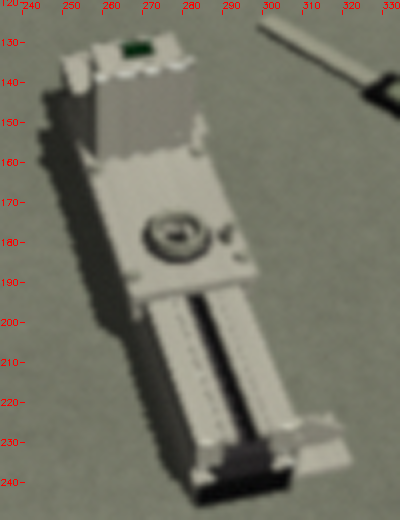

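```bash
python3 - <<'E'
from h import *
import pickle
d=pickle.load(open("d0.pkl","rb"));t,s=d["top"],d["side"]
f=lambda a,b,ang=True: print(np.round((a+b)/2,4),np.round(np.linalg.norm(a-b),4),np.round(np.degrees(np.arctan2(*(b-a)[1::-1])),2))
print("ring t",ray(t,226,181.5,.08),"s",ray(s,276.5,177.5,.08))
print("pin t",ray(t,233.5,170,.086),"s",ray(s,290,178.5,.086))
print("slot t");f(ray(t,245.5,187,.06),ray(t,289,198,.06))
print("slot s");f(ray(s,283,194,.06),ray(s,297,230,.06))
print("foot edge t");f(ray(t,196,158.5,.068),ray(t,247,170,.068)); f(ray(t,247,170,.068),ray(t,240,203,.068))
print("wing t");f(ray(t,390.2,248,.09),ray(t,389,277.5,.09))
print("wing s");f(ray(s,266.5,337,.09),ray(s,296,325,.09))
print("block"); f(ray(t,315.5,260.5,.045),ray(t,320.5,288,.045));f(ray(t,315.5,260.5,.045),ray(t,368,252.5,.045));
print("knobs",ray(t,334.5,272,.071),ray(t,361.5,267.5,.065),"s",ray(s,242.5,288,.07),ray(s,262.5,309,.065))
E
```

```text
ring t [0.59689964 0.01726959 0.08      ] s [0.59229878 0.01286453 0.08      ]
pin t [6.22356873e-01 4.25519615e-04 8.60000000e-02] s [ 0.61723867 -0.01015957  0.086     ]
slot t
[ 0.5763 -0.0773  0.06  ] 0.1034 -104.12
slot s
[ 0.5778 -0.0828  0.06  ] 0.1137 -102.22
foot edge t
[0.6407 0.0288 0.068 ] 0.1214 -102.68
[ 0.5886 -0.0226  0.068 ] 0.0792 168.64
wing t
[ 0.4163 -0.3404  0.09  ] 0.0637 174.14
wing s
[ 0.419  -0.3377  0.09  ] 0.0561 -3.81
block
[ 0.3917 -0.1921  0.045 ] 0.0619 -171.09
[ 0.4316 -0.2477  0.045 ] 0.1221 -81.17
knobs [ 0.39611638 -0.22401913  0.071     ] [ 0.4064002  -0.28582669  0.065     ] s [ 0.39582328 -0.22158726  0.07      ] [ 0.41273169 -0.27560281  0.065     ]
```

```bash
cat > models.py <<'E'
import numpy as np
def tf(p,x,y,yaw,z0=0):
    p=np.atleast_2d(np.array(p,float));c,s=np.cos(yaw),np.sin(yaw)
    return np.c_[x+c*p[:,0]-s*p[:,1],y+s*p[:,0]+c*p[:,1],z0+p[:,2]]
def circ(r,z,n=40,x=0,y=0): a=np.linspace(0,2*np.pi,n,endpoint=False); return np.c_[x+r*np.cos(a),y+r*np.sin(a),0*a+z]
def line(a,b,n=25): return np.linspace(a,b,n)
def box(x0,x1,y0,y1,z0,z1):
    o=[]
    for z in(z0,z1):
        c=[(x0,y0,z),(x1,y0,z),(x1,y1,z),(x0,y1,z)]
        for i in range(4): o.append(line(c[i],c[(i+1)%4]))
    for x in(x0,x1):
        for y in(y0,y1): o.append(line((x,y,z0),(x,y,z1),10))
    return np.vstack(o)
# rail frame with origin below carriage origin
def carriage():
    return np.vstack([circ(.0175,.08),circ(.0135,.08),circ(.003,.086,12,.03,-.0093),
      line((-.04,-.085,.068),(.04,-.085,.068)),line((.04,-.085,.068),(.04,.085,.068)),line((-.04,-.085,.068),(-.04,.085,.068)),
      line((-.0065,-.085,.06),(-.0065,-.19,.06)),line((.0065,-.085,.06),(.0065,-.19,.06)),line((.03,-.085,.06),(.03,-.19,.06)),line((-.03,-.085,.06),(-.03,-.19,.06))])
def bolt():
    return np.vstack([box(-.033,.033,-.006,.006,.014,.045),circ(.018,.005),circ(.018,0)])
E
cat > ov.py <<'E'
from h import *; from models import *
import pickle,sys
d=pickle.load(open("d0.pkl","rb"));t,s=d["top"],d["side"]
c=[float(a) for a in sys.argv[1:4]]; b=[float(a) for a in sys.argv[4:7]]
C=tf(carriage(),c[0],c[1],np.radians(c[2])); B=tf(bolt(),b[0],b[1],np.radians(b[2]),.045)
def ov(dd,x0,y0,x1,y1,k,P):
    im=cv2.resize(dd["img"][y0:y1,x0:x1,::-1],None,fx=k,fy=k,interpolation=cv2.INTER_CUBIC)
    for u,v in proj(dd,P): cv2.circle(im,(int((u-x0+.5)*k),int((v-y0+.5)*k)),1,(0,0,255),-1)
    return im
def stack(a,b):
    h=max(a.shape[0],b.shape[0]); f=lambda i: cv2.copyMakeBorder(i,0,h-i.shape[0],0,5,0)
    return np.hstack([f(a),f(b)])
cv2.imwrite("pics/ovc_%s.png"%sys.argv[7],stack(ov(t,190,140,300,215,4,C),ov(s,245,140,325,250,4,C)))
cv2.imwrite("pics/ovb_%s.png"%sys.argv[7],stack(ov(t,350,235,410,290,7,B),ov(s,250,310,310,365,6,B)))
E
python3 ov.py .5945 .015 -12.8 .417 -.339 -5 a
```

```text
(no output)
```

View pics/ovc_a.png

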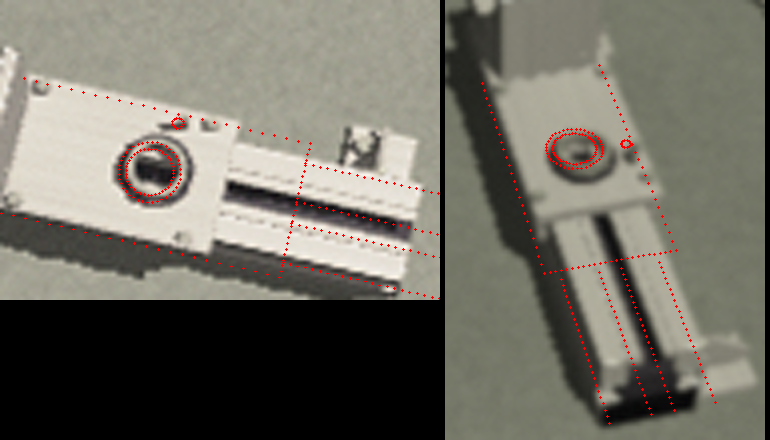

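View pics/ovb_a.png

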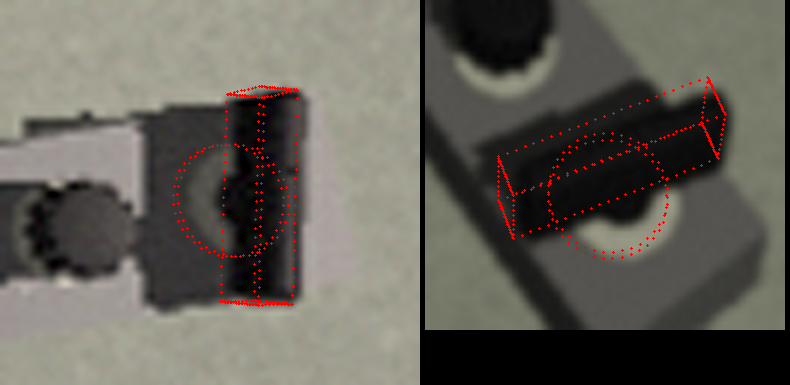

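```bash
python3 - <<'E'
from h import *
import pickle
d=pickle.load(open("d0.pkl","rb"));t,s=d["top"],d["side"]
print("ring t",ray(t,228,182.,.08),"s",ray(s,278.7,178.5,.08))
print("wing t",ray(t,391,264,.09))
E
python3 ov.py .5945 .011 -12.6 .4165 -.344 -6 b
```

```text
ring t [0.59576879 0.01272158 0.08      ] s [0.59552745 0.00735073 0.08      ]
wing t [ 0.4134102  -0.34327501  0.09      ]
```

View pics/ovc_b.png

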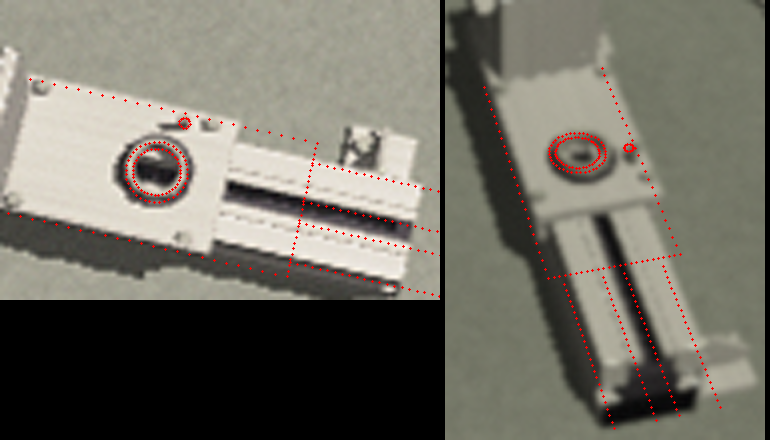

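View pics/ovb_b.png

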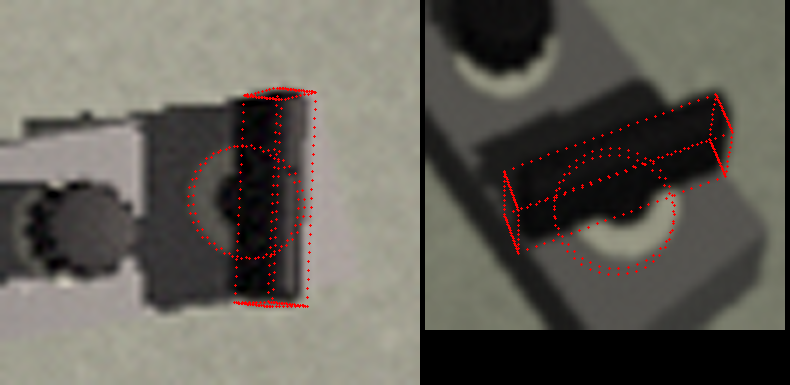

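The overlays put the carriage at about (0.5948, 0.0118) with yaw -12.6°, and the bolt at about (0.417, -0.3415) with wing yaw -5.3°. The sizes match the models. Next is a helper for move deltas.

```bash
cat > go.py <<'E'
# usage: go.py x y z yaw(deg of tool x, world) -> delta from measured pose, in move units
from workcell import ctrl
import numpy as np,sys
from scipy.spatial.transform import Rotation as Ro
s=ctrl.read_state();R=s["tcp_rot"];p=s["tool_pos"]
x,y,z,a=[float(v) for v in sys.argv[1:5]];a=np.radians(a)
T=np.array([[np.cos(a),np.sin(a),0],[np.sin(a),-np.cos(a),0],[0,0,-1]])
print("t",s["clock"],"tool",np.round(p,4),"F",np.round(s["contact_force"],1),"M",np.round(s["torque"],2),"w",round(s["grip_width"]*92,1),"yaw",round(np.degrees(np.arctan2(R[1,0],R[0,0])),2),"q7",round(s["q"][6],2))
print("shift",np.round(R.T@(np.array([x,y,z])-p)/.03,2),"turn",np.round(Ro.from_matrix(R.T@T).as_rotvec(degrees=True)/5,2))
E
python3 go.py .417 -.3415 .14 -95.3
```

```text
t 0.2 tool [ 0.2356 -0.5786  0.2263] F [ 0.1  0.1 -0. ] M [-0.01  0.    0.01] w 92.0 yaw -67.84 q7 -0.08
shift [-5.04 -8.58  2.88] turn [0.   0.01 5.49]
```

```bash
python3 -m handwheel '[[-0.63,-1.07,0,0,0,1.1],[-1.26,-2.14,0,0,0,2.2],[-1.89,-3.21,0,0,0,3.3],[-2.5,-4.2,0,0,0,4.4],[-3.1,-5.3,0,0,0,5.5]]' 0; python3 -m handwheel '[[-0.5,-0.7,0.5,0,0,0],[-0.9,-1.5,1.0,0,0,0],[-1.5,-2.3,1.6,0,0,0],[-1.9,-3.2,2.2,0,0,0],[-1.9,-3.2,2.4,0,0,0]]';python3 go.py .417 -.3415 .1 -95.3
```

```text
clock: 0.62
tool_pos: [0.3481, -0.4314, 0.2266]
tcp_rot: [[-0.099, -0.995, -0.0], [-0.995, 0.099, 0.0], [0.0, 0.0, -1.0]]
contact_force: [0.8, -0.1, 0.0]
grip_width: 1.0
clock: 1.03
tool_pos: [0.4541, -0.3797, 0.1521]
tcp_rot: [[-0.085, -0.996, 0.001], [-0.996, 0.085, 0.004], [-0.004, -0.0, -1.0]]
contact_force: [0.6, 1.4, 0.1]
grip_width: 1.002
t 1.0333 tool [ 0.4541 -0.3797  0.1521] F [0.6 1.4 0.1] M [ 0.07 -0.05  0.04] w 92.2 yaw -94.9 q7 -1.03
shift [-1.16  1.34  1.74] turn [-0.01  0.04  0.08]
```

```bash
python3 -m handwheel '[[-0.4,0.4,0.1,0,0,0],[-0.8,0.8,0.2,0,0,0],[-1.15,1.3,0.3,0,0,0],[-1.16,1.34,0.4,0,0,0],[-1.16,1.34,0.4,0,0,0.08]]' 155 20;python3 go.py .417 -.3415 .0667 -95.3; python3 - <<'E'
from h import *
d=snap("top");crop(d,310,215,430,300,6,"t1.png")
d=snap("side");crop(d,220,250,340,370,5,"s1.png")
E
```

```text
clock: 1.45
tool_pos: [0.4111, -0.346, 0.1423]
tcp_rot: [[-0.1, -0.995, -0.001], [-0.995, 0.1, 0.001], [-0.001, 0.001, -1.0]]
contact_force: [-0.2, -0.5, 1.2]
grip_width: 0.686
t 1.45 tool [ 0.4111 -0.346   0.1423] F [-0.2 -0.5  1.2] M [-0.01  0.02 -0.06] w 63.1 yaw -95.74 q7 -1.06
shift [-0.17 -0.18  2.52] turn [ 0.01  0.01 -0.09]
```

View pics/s1.png

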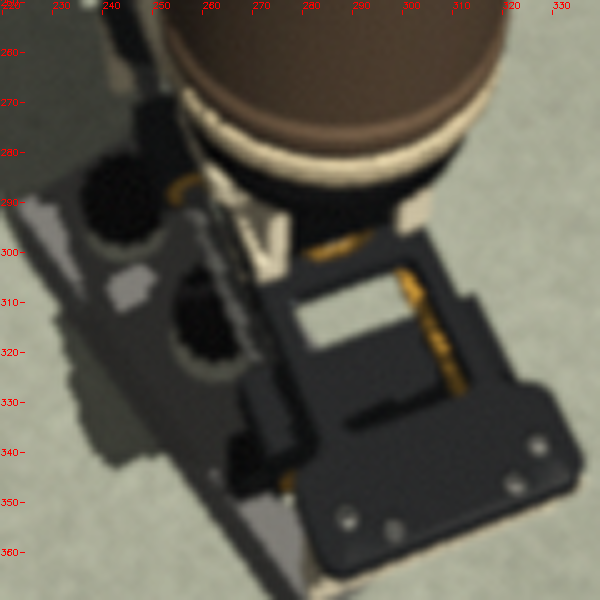

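View pics/t1.png

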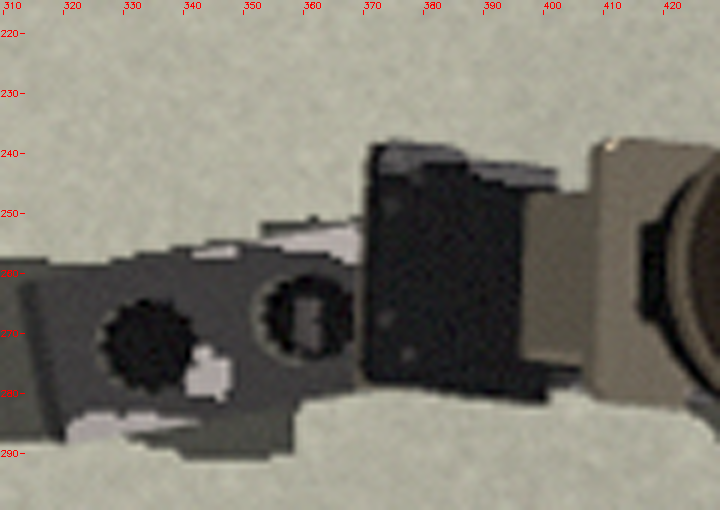

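The gripper hides the wing in both views, so I'll rely on the measurement. I'll settle over the bolt, then descend.

```bash
python3 -m handwheel '[[-0.1,-0.12,0.2,0,0,0],[-0.1,-0.12,0.4,0,0,0],[-0.1,-0.12,0.5,0,0,0],[-0.1,-0.12,0.5,0,0,0],[-0.1,-0.12,0.5,0,0,0]]' ;python3 go.py .417 -.3415 .0667 -95.3
```

```text
clock: 1.97
tool_pos: [0.4158, -0.3439, 0.1273]
tcp_rot: [[-0.1, -0.995, -0.001], [-0.995, 0.1, 0.0], [-0.0, 0.001, -1.0]]
contact_force: [-0.6, -0.5, 0.2]
grip_width: 0.394
t 1.9667 tool [ 0.4158 -0.3439  0.1273] F [-0.6 -0.5  0.2] M [ 0.07  0.01 -0.03] w 36.3 yaw -95.74 q7 -1.07
shift [-0.08 -0.03  2.02] turn [ 0.01  0.   -0.09]
```

```bash
python3 -m handwheel '[[-0.08,-0.03,0.4,0,0,-0.09],[-0.08,-0.03,0.7,0,0,-0.09],[-0.08,-0.03,1.0,0,0,-0.09],[-0.08,-0.03,1.2,0,0,-0.09],[-0.08,-0.03,1.2,0,0,-0.09]]' ;python3 go.py .417 -.3415 .0667 -95.3;
```

```text
clock: 2.38
tool_pos: [0.4162, -0.3412, 0.0903]
tcp_rot: [[-0.092, -0.996, -0.002], [-0.996, 0.092, 0.001], [-0.001, 0.002, -1.0]]
contact_force: [-0.1, -0.2, 0.1]
grip_width: 0.39
t 2.3833 tool [ 0.4162 -0.3412  0.0903] F [-0.1 -0.2  0.1] M [ 0.07 -0.03 -0.02] w 35.9 yaw -95.3 q7 -1.07
shift [ 0.01 -0.03  0.79] turn [ 0.02  0.01 -0.  ]
```

```bash
python3 -m handwheel '[[0,-0.03,0.3,0,0,0],[0,-0.03,0.6,0,0,0],[0,-0.03,0.75,0,0,0],[0,-0.03,0.78,0,0,0],[0,-0.03,0.78,0,0,0]]' ;python3 -m handwheel '[[0,0,0,0,0,0],[0,0,0,0,0,0],[0,0,0,0,0,0],[0,0,0,0,0,0],[0,0,0,0,0,0]]' 255 50;python3 go.py .417 -.3415 .0667 -95.3;
```

```text
clock: 2.8
tool_pos: [0.4177, -0.3416, 0.0679]
tcp_rot: [[-0.092, -0.996, -0.001], [-0.996, 0.092, 0.0], [-0.0, 0.001, -1.0]]
contact_force: [-0.3, 0.0, -0.1]
grip_width: 0.39
clock: 3.22
tool_pos: [0.418, -0.3418, 0.0686]
tcp_rot: [[-0.092, -0.996, 0.0], [-0.996, 0.092, -0.0], [0.0, -0.0, -1.0]]
contact_force: [0.2, 0.3, 1.1]
grip_width: 0.127
t 3.2167 tool [ 0.418  -0.3418  0.0686] F [0.2 0.3 1.1] M [0.05 0.01 0.02] w 11.7 yaw -95.29 q7 -1.07
shift [-0.01  0.04  0.06] turn [-0. -0.  0.]
```

```bash
python3 -m handwheel '[[0,0,-0.2,0,0,0],[0,0,-0.6,0,0,0],[0,0,-1.2,0,0,0],[0,0,-1.8,0,0,0],[0,0,-2.2,0,0,0]]' ;python3 go.py .5948 .0118 .17 -12.6; python3 -m handwheel '[[0,0,-0.4,0,0,0],[0,0,-0.8,0,0,0],[0,0,-1.1,0,0,0],[0,0,-1.2,0,0,0],[0,0,-1.2,0,0,0]]' ;python3 go.py .5948 .0118 .17 -12.6;python3 - <<'E'
from h import *
d=snap("side");crop(d,220,230,340,370,4,"s2.png")
E
```

```text
clock: 3.63
tool_pos: [0.4183, -0.342, 0.1362]
tcp_rot: [[-0.092, -0.996, 0.001], [-0.996, 0.092, -0.001], [0.001, -0.001, -1.0]]
contact_force: [0.1, 0.4, -1.7]
grip_width: 0.129
t 3.6333 tool [ 0.4183 -0.342   0.1362] F [ 0.1  0.4 -1.7] M [-0.    0.03  0.01] w 11.9 yaw -95.3 q7 -1.07
shift [-12.28  -4.77  -1.13] turn [-1.000e-02 -2.000e-02 -1.654e+01]
clock: 4.05
tool_pos: [0.4183, -0.3419, 0.1712]
tcp_rot: [[-0.092, -0.996, 0.001], [-0.996, 0.092, -0.001], [0.001, -0.001, -1.0]]
contact_force: [0.7, 0.8, -0.9]
grip_width: 0.13
t 4.05 tool [ 0.4183 -0.3419  0.1712] F [ 0.7  0.8 -0.9] M [ 0.12  0.08 -0.02] w 12.0 yaw -95.29 q7 -1.07
shift [-12.28  -4.77   0.04] turn [-1.000e-02 -2.000e-02 -1.654e+01]
```

View pics/s2.png

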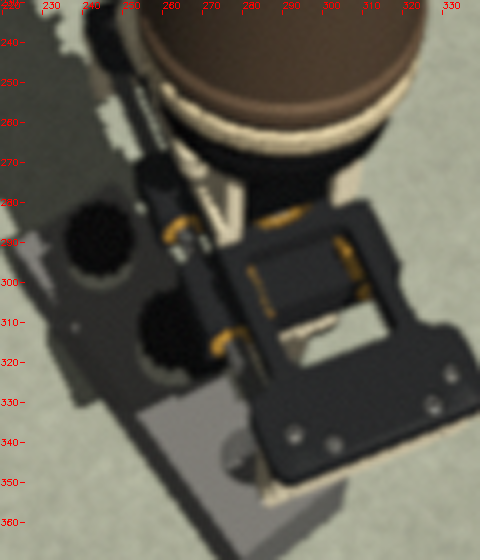

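```bash
python3 -m handwheel '[[-0.9,-0.35,0,0,0,-1.2],[-1.8,-0.7,0,0,0,-2.4],[-2.8,-1.1,0,0,0,-3.6],[-3.8,-1.5,0,0,0,-4.8],[-4.8,-1.9,0,0,0,-6]]' ;python3 go.py .5948 .0118 .17 -12.6
```

```text
clock: 4.52
tool_pos: [0.4879, -0.2021, 0.1695]
tcp_rot: [[0.422, -0.906, -0.001], [-0.906, -0.422, 0.0], [-0.001, 0.001, -1.0]]
contact_force: [1.4, 0.0, -1.4]
grip_width: 0.125
t 4.5167 tool [ 0.4879 -0.2021  0.1695] F [ 1.4  0.  -1.4] M [-0.01 -0.06 -0.01] w 11.5 yaw -65.02 q7 -0.9
shift [-4.96 -6.24 -0.02] turn [ 0.000e+00  1.000e-02 -1.048e+01]
```

```bash
python3 -m handwheel '[[-0.6,-0.7,0,0,0,-1.2],[-1.2,-1.5,0,0,0,-2.4],[-1.8,-2.3,0,0,0,-3.6],[-2.4,-3,0,0,0,-4.8],[-2.9,-3.6,0,0,0,-6]]' ;python3 go.py .5948 .0118 .17 -12.6
```

```text
clock: 4.93
tool_pos: [0.55, -0.077, 0.1694]
tcp_rot: [[0.82, -0.572, -0.001], [-0.572, -0.82, 0.001], [-0.001, -0.0, -1.0]]
contact_force: [1.0, -0.5, -0.9]
grip_width: 0.127
t 4.9333 tool [ 0.55   -0.077   0.1694] F [ 1.  -0.5 -0.9] M [-0.06 -0.07  0.02] w 11.7 yaw -34.92 q7 -0.7
shift [-0.47 -3.28 -0.02] turn [-0.    0.02 -4.46]
```

```bash
python3 -m handwheel '[[-0.1,-0.7,0,0,0,-1.2],[-0.2,-1.4,0,0,0,-2.4],[-0.3,-2.2,0,0,0,-3.6],[-0.4,-2.9,0,0,0,-4.46],[-0.47,-3.28,0,0,0,-4.46]]' ;python3 -m handwheel '[[0,0,0.1,0,0,0],[0,0,0.3,0,0,0],[0,0,0.4,0,0,0],[0,0,0.4,0,0,0],[0,0,0.4,0,0,0]]' ;python3 go.py .5948 .0118 .13 -12.6;python3 - <<'E'
from h import *
import pickle
d={n:snap(n) for n in("top","side")}; pickle.dump(d,open("d3.pkl","wb"))
crop(d["side"],230,100,340,250,4,"s3.png")
crop(d["top"],160,120,290,220,6,"t3.png")
E
```

```text
clock: 5.35
tool_pos: [0.5954, 0.0119, 0.1693]
tcp_rot: [[0.976, -0.219, -0.001], [-0.219, -0.976, 0.002], [-0.001, -0.001, -1.0]]
contact_force: [-0.0, 1.0, -2.4]
grip_width: 0.126
clock: 5.77
tool_pos: [0.5945, 0.0076, 0.1579]
tcp_rot: [[0.974, -0.227, -0.001], [-0.227, -0.974, -0.001], [-0.001, 0.001, -1.0]]
contact_force: [-0.5, 0.1, -0.5]
grip_width: 0.13
t 5.7667 tool [0.5945 0.0076 0.1579] F [-0.5  0.1 -0.5] M [-0.01 -0.1  -0.04] w 12.0 yaw -13.13 q7 -0.52
shift [-0.02 -0.14  0.93] turn [ 0.01  0.01 -0.11]
```

View pics/s3.png

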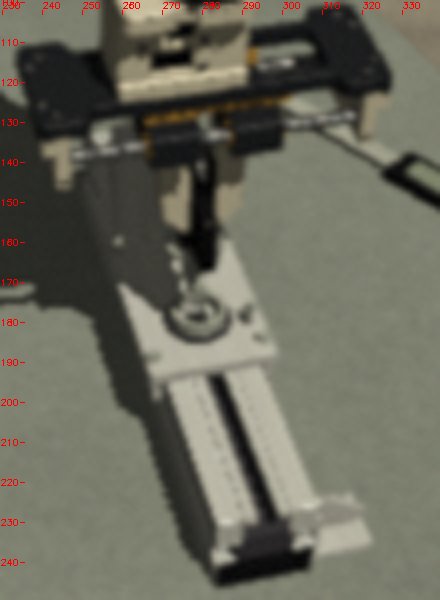

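View pics/t3.png

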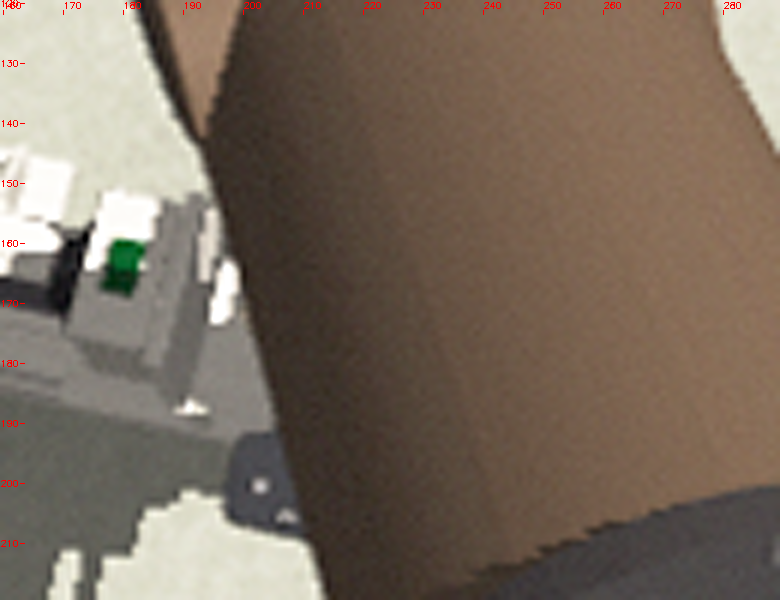

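Top view is blocked, but the side view shows the wing edge-on (px ~281,150) above the ring (px ~278,178). I'll overlay the bolt at its assumed in-hand pose to check alignment.

```bash
cat > ov2.py <<'E'
# overlay on a pickled side image: pkl bx by bz byaw cx cy cyaw out
from h import *; from models import *
import pickle,sys
s=pickle.load(open(sys.argv[1],"rb"))["side"]
a=[float(v) for v in sys.argv[2:9]]
B=tf(np.vstack([bolt(),box(-.011,.011,-.0053,.0053,-.03,-.023)]),a[0],a[1],np.radians(a[3]),a[2]); C=tf(carriage(),a[4],a[5],np.radians(a[6]))
x0,y0,x1,y1,k=250,115,310,210,6
im=cv2.resize(s["img"][y0:y1,x0:x1,::-1],None,fx=k,fy=k,interpolation=cv2.INTER_CUBIC); im2=im.copy()
for P,c in((B,(0,0,255)),(C,(255,0,0))):
    for u,v in proj(s,P): cv2.circle(im2,(int((u-x0+.5)*k),int((v-y0+.5)*k)),1,c,-1)
cv2.imwrite("pics/"+sys.argv[9],np.hstack([im,im2]))
E
python3 ov2.py d3.pkl .5945 .0076 .1343 76.9 .5948 .0118 -12.6 s3o.png
```

```text
(no output)
```

View pics/s3o.png

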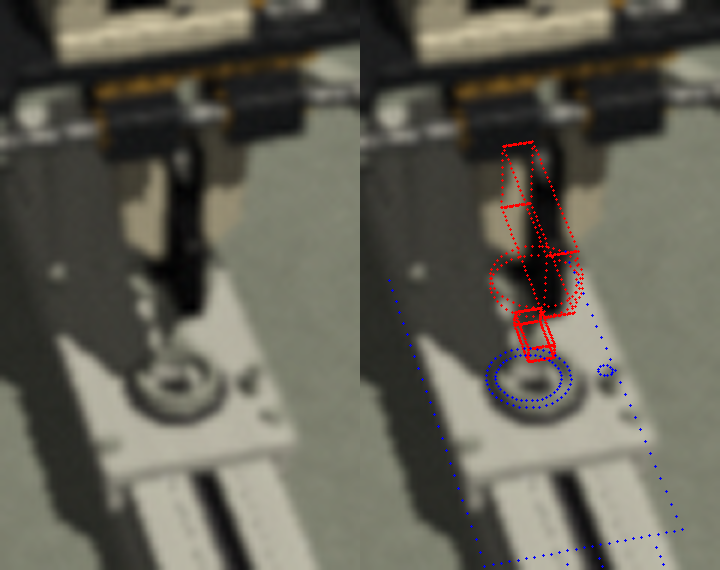

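```bash
python3 - <<'E'
from h import *; import pickle
from models import *
s=pickle.load(open("d3.pkl","rb"))["side"]
im=s["img"][130:190,255:305,::-1].astype(float)/255
im=(np.clip(im*1.3,0,1)**.45*255).astype(np.uint8)
im=cv2.resize(im,None,fx=10,fy=10,interpolation=cv2.INTER_LANCZOS4)
cv2.imwrite("pics/s3e.png",im)
E
```

```text
(no output)
```

View pics/s3e.png

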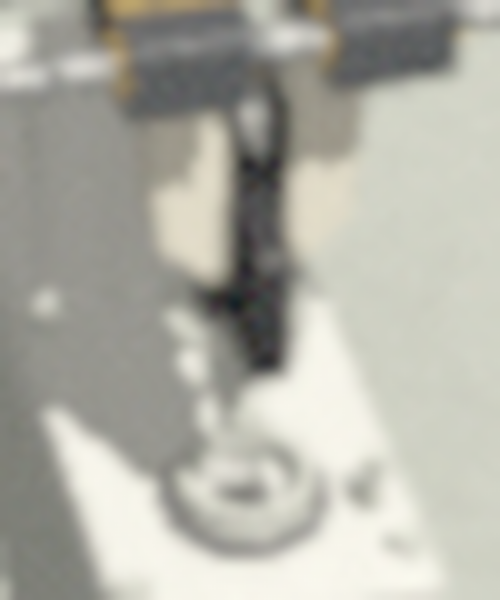

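```bash
sed -i 's/\.014,\.045),circ/.005,.045),circ/' models.py; cat > ov3.py <<'E'
# pkl out px dx dy ; then bx by bz byaw
from h import *; from models import *
import pickle,sys
s=pickle.load(open(sys.argv[1],"rb"))["side"]
a=[float(v) for v in sys.argv[3:]]
x0,y0,x1,y1,k=255,125,305,190,8
im=s["img"][y0:y1,x0:x1,::-1].astype(float)/255
im=(np.clip(im*1.3,0,1)**.45*255).astype(np.uint8)
im=cv2.resize(im,None,fx=k,fy=k,interpolation=cv2.INTER_LANCZOS4);im2=im.copy()
for P,c in((tf(box(-.033,.033,-.006,.006,.005,.045),a[0],a[1],np.radians(a[3]),a[2]),(0,0,255)),
           (tf(np.vstack([circ(.018,0),box(-.011,.011,-.0053,.0053,-.03,-.023)]),a[0],a[1],np.radians(a[3]),a[2]),(0,160,0)),
           (tf(carriage(),a[4],a[5],np.radians(a[6])),(255,0,0))):
    for u,v in proj(s,P): cv2.circle(im2,(int((u-x0+.5)*k),int((v-y0+.5)*k)),1,c,-1)
cv2.imwrite("pics/"+sys.argv[2],np.hstack([im,im2]))
E
python3 ov3.py d3.pkl s3p.png .5945 .0076 .1343 76.9 .5948 .0118 -12.6
```

```text
(no output)
```

View pics/s3p.png

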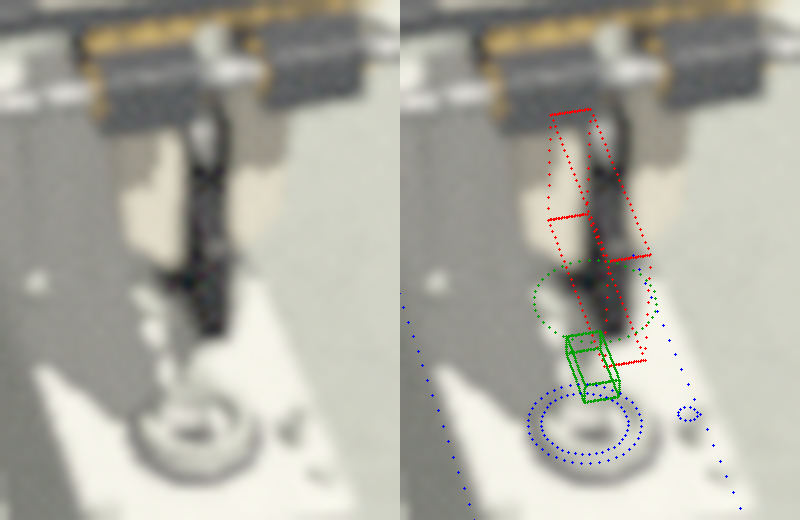

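```bash
python3 - <<'E'
from h import *; from models import *
import pickle
s=pickle.load(open("d3.pkl","rb"))["side"]
R=cv2.Rodrigues(s["rvec"])[0]
for nm,P in (("finger near inner/outer tip", [(-.006,-.0095,0),(.006,-.0095,0),(-.025,-.0095,0),(.025,-.0095,0)]),("up24",[(-.006,-.0095,.024),(.006,-.0095,.024)]),("up47",[(-.006,-.0095,.047),(.006,-.0095,.047)]),("wing near top",[(-.006,-.033,.0214),(.006,-.033,.0214)]),("near bot",[(-.006,-.033,-.0186),(.006,-.033,-.0186)])):
    print(nm,np.round((proj(s,tf(P,.5945,.0076,np.radians(-13.1),.1579))-[255,125]+.5)*8).tolist())
print("cam->",np.round(-R.T@np.ravel(s["tvec"]),3), "1mm steps px x,y,z", [np.round(8*(proj(s,[np.array([.5945,.0076,.1579])+e])-proj(s,[[.5945,.0076,.1579]]))[0],2).tolist() for e in np.eye(3)*.001])
E
```

```text
finger near inner/outer tip [[186.0, 265.0], [226.0, 258.0], [121.0, 275.0], [290.0, 249.0]]
up24 [[188.0, 201.0], [229.0, 194.0]]
up47 [[190.0, 137.0], [232.0, 130.0]]
wing near top [[209.0, 261.0], [251.0, 255.0]]
near bot [[205.0, 367.0], [245.0, 360.0]]
cam-> [ 0.268 -0.577  0.739] 1mm steps px x,y,z [[3.06, -1.01], [-1.61, -2.04], [0.1, -2.62]]
```

The fingertips project exactly where they're seen, so arm and side camera agree. The wing's lower outline doesn't match as well. I'll turn the bolt 45° here in the air and raise it a little for a clearer look at how it sits in the jaws.

```bash
python3 -m handwheel '[[0,0,-0.3,0,0,1.3],[0,0,-0.6,0,0,2.6],[0,0,-0.8,0,0,3.9],[0,0,-1,0,0,5.2],[0,0,-1,0,0,6.5]]' ;python3 -m handwheel '[[0,0,0,0,0,1.3],[0,0,0,0,0,2.5],[0,0,0,0,0,2.5],[0,0,0,0,0,2.5],[0,0,0,0,0,2.5]]' ;python3 go.py .5948 .0118 .13 -12.6;python3 - <<'E'
from h import *
import pickle
d={n:snap(n) for n in("side",)}; pickle.dump(d,open("d4.pkl","wb"))
s=d["side"]
im=s["img"][105:190,245:315,::-1].astype(float)/255
im=(np.clip(im*1.3,0,1)**.45*255).astype(np.uint8)
cv2.imwrite("pics/s4.png",cv2.resize(im,None,fx=7,fy=7,interpolation=cv2.INTER_LANCZOS4))
E
```

```text
clock: 6.28
tool_pos: [0.5958, 0.0088, 0.19]
tcp_rot: [[0.696, -0.718, 0.003], [-0.718, -0.696, 0.0], [0.002, -0.002, -1.0]]
contact_force: [0.6, -0.2, -0.9]
grip_width: 0.128
clock: 6.7
tool_pos: [0.5951, 0.009, 0.1885]
tcp_rot: [[0.533, -0.846, 0.0], [-0.846, -0.533, -0.0], [0.0, -0.0, -1.0]]
contact_force: [0.2, 0.1, -1.9]
grip_width: 0.13
t 6.7 tool [0.5951 0.009  0.1885] F [ 0.2  0.1 -1.9] M [-0.01 -0.08 -0.02] w 11.9 yaw -57.8 q7 -1.21
shift [-0.09 -0.04  1.95] turn [-0.   -0.   -9.04]
```

View pics/s4.png

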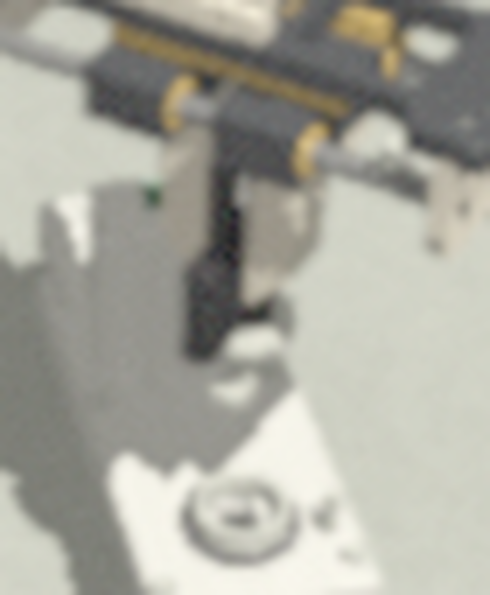

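```bash
cat > ov4.py <<'E'
# pkl out x0 y0 x1 y1 k bx by bz byaw(deg) pitch_about_jaw(deg)
from h import *; from models import *
from scipy.spatial.transform import Rotation as Ro
import pickle,sys
s=pickle.load(open(sys.argv[1],"rb"))["side"]
x0,y0,x1,y1,k=map(int,sys.argv[3:8]); b=[float(v) for v in sys.argv[8:13]]
im=s["img"][y0:y1,x0:x1,::-1].astype(float)/255
im=(np.clip(im*1.3,0,1)**.45*255).astype(np.uint8)
im=cv2.resize(im,None,fx=k,fy=k,interpolation=cv2.INTER_LANCZOS4);im2=im.copy()
R=Ro.from_euler("ZY",[b[3],b[4]],degrees=True)
for P,c in((box(-.033,.033,-.006,.006,.005,.045),(0,0,255)),(np.vstack([circ(.018,0),circ(.018,.005)]),(0,160,0)),(box(-.011,.011,-.0053,.0053,-.03,-.023),(255,0,0))):
    Q=R.apply(P-[0,0,.04])+[b[0],b[1],b[2]+.04]
    for u,v in proj(s,Q): cv2.circle(im2,(int((u-x0+.5)*k),int((v-y0+.5)*k)),1,c,-1)
cv2.imwrite("pics/"+sys.argv[2],np.hstack([im,im2]))
E
python3 ov4.py d4.pkl s4a.png 258 120 303 175 8 .5951 .009 .1649 32.2 0
```

```text
(no output)
```

View pics/s4a.png

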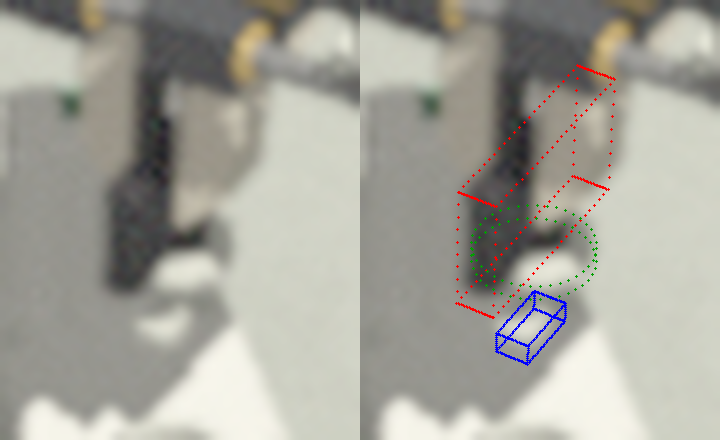

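The head lies within about 1–2 mm of its modelled place in the jaws. The side camera, checked against the fingertips, puts the ring centre at about (0.5944, 0.006). The top view agrees across the rail but reads about 5 mm more along it. I'll lower to just above the ring, still at 45°, and compare head to ring directly.

```bash
python3 go.py .5941 .0049 .140 -57.6; python3 -m handwheel '[[0.05,0.1,0.4,0,0,0],[0.1,0.1,0.8,0,0,0],[0.1,0.1,1.2,0,0,0],[0.1,0.1,1.6,0,0,0],[0.1,0.1,1.6,0,0,0]]' ;python3 -m handwheel '[[0,0,0,0,0,0],[0,0,0,0,0,0],[0,0,0,0,0,0],[0,0,0,0,0,0],[0,0,0,0,0,0]]'; python3 go.py .5941 .0049 .140 -57.6;python3 - <<'E'
from h import *
import pickle
d={n:snap(n) for n in("side",)}; pickle.dump(d,open("d5.pkl","wb"))
E
```

```text
t 6.75 tool [0.5951 0.009  0.1884] F [ 0.4  0.4 -1.1] M [-0.07 -0.06  0.01] w 11.3 yaw -57.83 q7 -1.21
shift [0.1  0.1  1.61] turn [-0.   -0.   -0.05]
clock: 7.17
tool_pos: [0.5924, 0.0045, 0.1374]
tcp_rot: [[0.531, -0.847, -0.005], [-0.847, -0.531, -0.0], [-0.002, 0.004, -1.0]]
contact_force: [0.2, 0.2, -0.7]
grip_width: 0.129
clock: 7.58
tool_pos: [0.5945, 0.0049, 0.1409]
tcp_rot: [[0.53, -0.848, 0.001], [-0.848, -0.53, -0.0], [0.001, -0.001, -1.0]]
contact_force: [-0.0, 0.1, -0.7]
grip_width: 0.13
t 7.5833 tool [0.5945 0.0049 0.1409] F [-0.   0.1 -0.7] M [ 0.    0.03 -0.02] w 11.9 yaw -57.99 q7 -1.22
shift [-0.01  0.01  0.03] turn [-0.01 -0.01 -0.08]
```

```bash
cat > ov5.py <<'E'
# overlay bolt + ring, pkl out crop k  bx by bz byaw cx cy cyaw
from h import *; from models import *
import pickle,sys
s=pickle.load(open(sys.argv[1],"rb"))["side"]
x0,y0,x1,y1,k=map(int,sys.argv[3:8]); b=[float(v) for v in sys.argv[8:15]]
im=s["img"][y0:y1,x0:x1,::-1].astype(float)/255
im=(np.clip(im*1.3,0,1)**.45*255).astype(np.uint8)
im=cv2.resize(im,None,fx=k,fy=k,interpolation=cv2.INTER_LANCZOS4);im2=im.copy()
T=lambda P:tf(P,b[0],b[1],np.radians(b[3]),b[2]); U=lambda P:tf(P,b[4],b[5],np.radians(b[6]))
for P,c in((T(box(-.033,.033,-.006,.006,.005,.045)),(0,0,255)),(T(np.vstack([circ(.018,0),circ(.018,.005)])),(0,160,0)),(T(box(-.011,.011,-.0053,.0053,-.03,-.023)),(255,0,0)),(U(carriage()),(255,0,255))):
    for u,v in proj(s,P): cv2.circle(im2,(int((u-x0+.5)*k),int((v-y0+.5)*k)),1,c,-1)
cv2.imwrite("pics/"+sys.argv[2],np.hstack([im,im2]))
E
python3 ov5.py d5.pkl s5.png 257 135 305 195 8 .5945 .0049 .1173 32.1 .5944 .0061 -12.6
```

```text
(no output)
```

View pics/s5.png

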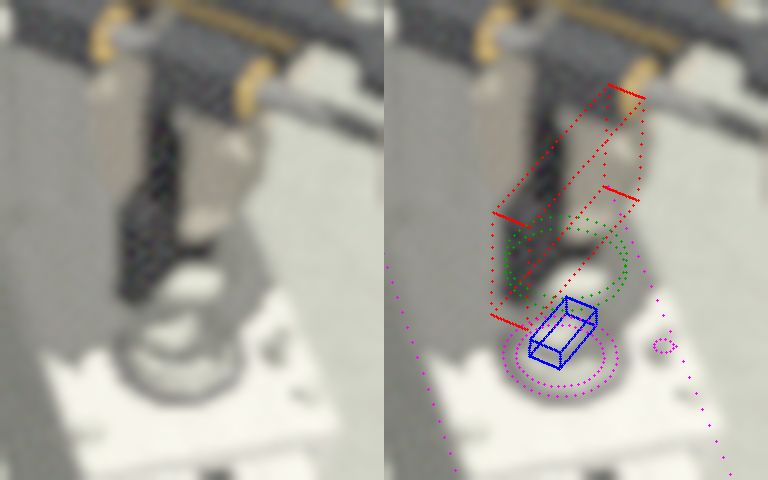

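The head overlay is on target, actual (177,332) against model (178,333) in the crop. Next I'll fit the ring more precisely in the two unshadowed images.

```bash
python3 - <<'E'
from h import *; from models import *
import pickle
out=[]
for pk,cam,(x0,y0,x1,y1) in (("d0.pkl","side",(262,160,302,195)),("d0.pkl","top",(208,160,248,195))):
    s=pickle.load(open(pk,"rb"))[cam];k=14
    im=cv2.resize(s["img"][y0:y1,x0:x1,::-1],None,fx=k,fy=k,interpolation=cv2.INTER_LANCZOS4)
    im=np.clip(im.astype(float)*1.1,0,255).astype(np.uint8);im2=im.copy()
    for (cx,cy),c in (((.5944,.0061),(255,0,255)),((.5950,.0118),(0,160,0))):
        for P in (circ(.0175,.08,60),circ(.0135,.08,60),circ(.003,.086,20,.03,-.0093),[(.04,-.03,.068),(.04,-.035,.068),(.04,-.04,.068),(.04,0,.068)]):
            for u,v in proj(s,tf(P,cx,cy,np.radians(-12.6))): cv2.circle(im2,(int((u-x0+.5)*k),int((v-y0+.5)*k)),1,c,-1)
    im=cv2.resize(np.hstack([im,im2]),None,fx=.7,fy=.7); out.append(im)
cv2.imwrite("pics/ring.png",np.vstack(out)[:, :]); print(np.vstack(out).shape)
E
```

```text
(686, 784, 3)
```

View pics/ring.png

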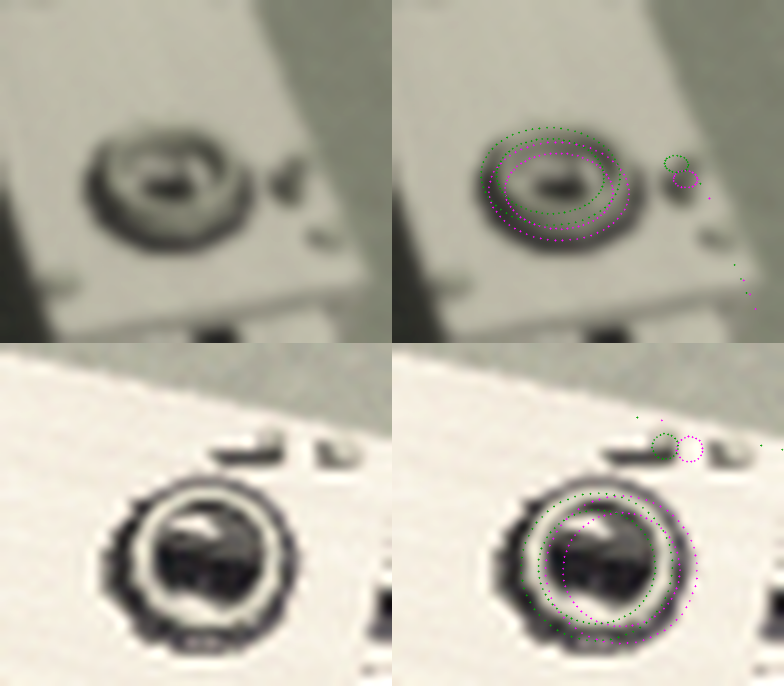

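Looking at the annulus and pin caps, both cameras now agree to about 2 mm: side (0.5963, 0.0098), top (0.5968, 0.012). The target is TCP (0.5963, 0.0102), yaw -12.4°.

```bash
python3 go.py .5963 .0102 .141 -12.4; python3 -m handwheel '[[0,0,0,0,0,-1.3],[0,0,0,0,0,-2.6],[0,0,0,0,0,-3.9],[0,0,0,0,0,-5.2],[0,0,0,0,0,-6.5]]' ;python3 go.py .5963 .0102 .141 -12.4
```

```text
t 7.6333 tool [0.5944 0.0049 0.1408] F [-0.2 -0.1 -0.2] M [ 0.01 -0.06  0.02] w 11.6 yaw -57.99 q7 -1.22
shift [-0.11 -0.15 -0.01] turn [-0.   -0.01 -9.12]
clock: 8.05
tool_pos: [0.5943, 0.0049, 0.1406]
tcp_rot: [[0.905, -0.425, 0.001], [-0.425, -0.905, -0.0], [0.001, -0.0, -1.0]]
contact_force: [-0.4, 0.8, -0.6]
grip_width: 0.132
t 8.05 tool [0.5943 0.0049 0.1406] F [-0.4  0.8 -0.6] M [-0.   -0.11 -0.  ] w 12.1 yaw -25.17 q7 -0.72
shift [-0.01 -0.19 -0.01] turn [-0.   -0.01 -2.55]
```

```bash
python3 -m handwheel '[[0,-0.1,0,0,0,-1.2],[-0.01,-0.19,0,0,0,-2.55],[-0.01,-0.19,0,0,0,-2.55],[-0.01,-0.19,0,0,0,-2.55],[-0.01,-0.19,0,0,0,-2.55]]' ;python3 go.py .5963 .0102 .141 -12.4
```

```text
clock: 8.47
tool_pos: [0.5963, 0.01, 0.1404]
tcp_rot: [[0.974, -0.225, 0.0], [-0.225, -0.974, -0.0], [0.0, 0.0, -1.0]]
contact_force: [-0.0, -0.5, -0.1]
grip_width: 0.125
t 8.4667 tool [0.5963 0.01   0.1404] F [-0.  -0.5 -0.1] M [-0.03 -0.11  0.  ] w 11.5 yaw -12.97 q7 -0.54
shift [-0.   -0.01 -0.02] turn [ 0.   -0.   -0.11]
```

```bash
python3 -m handwheel '[[0,0,0.06,0,0,-0.1],[0,0,0.12,0,0,-0.1],[0,0,0.18,0,0,-0.1],[0,0,0.24,0,0,-0.1],[0,0,0.28,0,0,-0.1]]' ;python3 go.py .5963 .0102 .125 -12.4
```

```text
clock: 8.88
tool_pos: [0.5962, 0.0102, 0.1315]
tcp_rot: [[0.977, -0.212, -0.0], [-0.212, -0.977, -0.0], [-0.0, 0.0, -1.0]]
contact_force: [-0.2, -0.4, -1.5]
grip_width: 0.127
t 8.8833 tool [0.5962 0.0102 0.1315] F [-0.2 -0.4 -1.5] M [-0.05 -0.08  0.02] w 11.7 yaw -12.27 q7 -0.54
shift [ 0.   -0.    0.22] turn [0.   0.   0.03]
```

It is inside the ring with no contact. I'll keep lowering.

```bash
python3 -m handwheel '[[0,0,0.06,0,0,0],[0,0,0.12,0,0,0],[0,0,0.18,0,0,0],[0,0,0.24,0,0,0],[0,0,0.28,0,0,0]]' ;python3 -m handwheel '[[0,0,0.05,0,0,0],[0,0,0.1,0,0,0],[0,0,0.13,0,0,0],[0,0,0.16,0,0,0],[0,0,0.18,0,0,0]]' ;python3 go.py .5963 .0102 .1036 -12.4
```

```text
clock: 9.3
tool_pos: [0.5968, 0.0104, 0.1235]
tcp_rot: [[0.977, -0.212, 0.001], [-0.212, -0.977, 0.0], [0.001, -0.001, -1.0]]
contact_force: [2.0, 0.3, 0.1]
grip_width: 0.125
clock: 9.72
tool_pos: [0.5971, 0.0103, 0.1192]
tcp_rot: [[0.977, -0.212, 0.002], [-0.212, -0.977, -0.0], [0.002, -0.0, -1.0]]
contact_force: [0.3, 0.2, 13.2]
grip_width: 0.13
t 9.7167 tool [0.5971 0.0103 0.1192] F [ 0.3  0.2 13.2] M [ 0.   -0.02  0.  ] w 11.9 yaw -12.25 q7 -0.54
shift [-0.03  0.01  0.52] turn [-0.   -0.02  0.03]
```

Contact at about foot-plate level with 13 N, so I'm off-centre. I'll back off 3 mm and probe the ring sideways gently.

```bash
python3 -m handwheel '[[0,0,-0.08,0,0,0],[0,0,-0.15,0,0,0],[0,0,-0.2,0,0,0],[0,0,-0.2,0,0,0],[0,0,-0.2,0,0,0]]' ;python3 go.py .5963 .0102 .1036 -12.4;  python3 -m handwheel '[[0.02,0,0,0,0,0],[0.03,0,0,0,0,0],[0.04,0,0,0,0,0],[0.05,0,0,0,0,0],[0.06,0,0,0,0,0]]' ;python3 go.py .5963 .0102 .1036 -12.4
```

```text
clock: 10.13
tool_pos: [0.5965, 0.0104, 0.1243]
tcp_rot: [[0.977, -0.212, 0.0], [-0.212, -0.977, 0.0], [0.0, -0.0, -1.0]]
contact_force: [3.6, 1.4, 0.2]
grip_width: 0.127
t 10.1333 tool [0.5965 0.0104 0.1243] F [3.6 1.4 0.2] M [ 0.33 -1.06 -0.03] w 11.7 yaw -12.24 q7 -0.54
shift [-0.01  0.01  0.69] turn [-0.   -0.    0.03]
clock: 10.55
tool_pos: [0.5975, 0.0098, 0.1238]
tcp_rot: [[0.977, -0.212, -0.001], [-0.212, -0.977, -0.0], [-0.001, 0.0, -1.0]]
contact_force: [0.8, 2.2, -0.5]
grip_width: 0.125
t 10.55 tool [0.5975 0.0098 0.1238] F [ 0.8  2.2 -0.5] M [ 0.31 -0.25 -0.01] w 11.5 yaw -12.24 q7 -0.54
shift [-0.04 -0.    0.67] turn [0.   0.01 0.03]
```

```bash
python3 -m handwheel '[[0.02,-0.01,0,0,0,0],[0.03,-0.02,0,0,0,0],[0.03,-0.03,0,0,0,0],[0.03,-0.04,0,0,0,0],[0.03,-0.05,0,0,0,0]]' ;python3 go.py .5963 .0102 .1036 -12.4;  python3 -m handwheel '[[0.02,0,0,0,0,0],[0.03,0,0,0,0,0],[0.04,0,0,0,0,0],[0.05,0,0,0,0,0],[0.05,0,0,0,0,0]]' ;python3 go.py .5963 .0102 .1036 -12.4
```

```text
clock: 10.97
tool_pos: [0.5991, 0.0109, 0.124]
tcp_rot: [[0.977, -0.212, -0.0], [-0.212, -0.977, -0.0], [-0.0, 0.0, -1.0]]
contact_force: [-0.3, -1.4, -0.6]
grip_width: 0.124
t 10.9667 tool [0.5991 0.0109 0.124 ] F [-0.3 -1.4 -0.6] M [-0.08 -0.08 -0.05] w 11.4 yaw -12.26 q7 -0.54
shift [-0.08  0.04  0.68] turn [0.   0.   0.03]
clock: 11.38
tool_pos: [0.6008, 0.0107, 0.1241]
tcp_rot: [[0.977, -0.212, -0.0], [-0.212, -0.977, -0.0], [0.0, 0.0, -1.0]]
contact_force: [-0.4, -0.3, -0.3]
grip_width: 0.13
t 11.3833 tool [0.6008 0.0107 0.1241] F [-0.4 -0.3 -0.3] M [-0.04 -0.09 -0.03] w 12.0 yaw -12.25 q7 -0.54
shift [-0.14  0.05  0.68] turn [ 0.   -0.    0.03]
```

```bash
python3 -m handwheel '[[0.02,0,0,0,0,0],[0.03,0,0,0,0,0],[0.04,0,0,0,0,0],[0.05,0,0,0,0,0],[0.05,0,0,0,0,0]]' ;python3 go.py .5963 .0102 .1036 -12.4;  python3 -m handwheel '[[0.02,0,0,0,0,0],[0.03,0,0,0,0,0],[0.04,0,0,0,0,0],[0.05,0,0,0,0,0],[0.05,0,0,0,0,0]]' ;python3 go.py .5963 .0102 .1036 -12.4
```

```text
clock: 11.8
tool_pos: [0.6022, 0.0104, 0.1241]
tcp_rot: [[0.977, -0.212, -0.0], [-0.212, -0.977, -0.0], [-0.0, 0.0, -1.0]]
contact_force: [-0.1, 0.3, -1.8]
grip_width: 0.127
t 11.8 tool [0.6022 0.0104 0.1241] F [-0.1  0.3 -1.8] M [-0.05 -0.11  0.01] w 11.7 yaw -12.24 q7 -0.54
shift [-0.19  0.05  0.68] turn [0.   0.   0.03]
clock: 12.22
tool_pos: [0.6033, 0.01, 0.124]
tcp_rot: [[0.977, -0.212, -0.001], [-0.212, -0.977, -0.0], [-0.001, 0.0, -1.0]]
contact_force: [-1.4, -0.5, -1.7]
grip_width: 0.13
t 12.2167 tool [0.6033 0.01   0.124 ] F [-1.4 -0.5 -1.7] M [-0.09  0.38 -0.  ] w 11.9 yaw -12.24 q7 -0.54
shift [-0.23  0.04  0.68] turn [0.   0.01 0.03]
```

The ring's free play across the rail runs from TCP x ≈0.5973 to 0.603, so the centre is about 0.600. Next I'll probe along the rail, keeping well under 6 N.

```bash
python3 -m handwheel '[[-0.04,0,0,0,0,0],[-0.08,0,0,0,0,0],[-0.1,0,0,0,0,0],[-0.1,0.01,0,0,0,0],[-0.1,0.02,0,0,0,0]]' ;python3 go.py .6002 .0106 .1036 -12.4;  python3 -m handwheel '[[0,0.01,0,0,0,0],[0,0.02,0,0,0,0],[0,0.03,0,0,0,0],[0,0.03,0,0,0,0],[0,0.03,0,0,0,0]]' ;python3 go.py .6002 .0106 .1036 -12.4
```

```text
clock: 12.63
tool_pos: [0.6007, 0.0102, 0.1242]
tcp_rot: [[0.977, -0.212, 0.0], [-0.212, -0.977, -0.0], [0.0, -0.0, -1.0]]
contact_force: [1.1, -0.0, -1.9]
grip_width: 0.121
t 12.6333 tool [0.6007 0.0102 0.1242] F [ 1.1 -0.  -1.9] M [-0.08 -0.11  0.04] w 11.1 yaw -12.24 q7 -0.54
shift [-0.02 -0.01  0.69] turn [-0.   -0.    0.03]
clock: 13.05
tool_pos: [0.6004, 0.0093, 0.1241]
tcp_rot: [[0.977, -0.212, 0.0], [-0.212, -0.977, -0.0], [0.0, 0.0, -1.0]]
contact_force: [0.2, 0.7, -1.4]
grip_width: 0.126
t 13.05 tool [0.6004 0.0093 0.1241] F [ 0.2  0.7 -1.4] M [-0.02 -0.12  0.01] w 11.6 yaw -12.25 q7 -0.54
shift [-0.02 -0.04  0.68] turn [ 0.   -0.    0.03]
```

```bash
python3 -m handwheel '[[0,0.01,0,0,0,0],[0,0.02,0,0,0,0],[0,0.03,0,0,0,0],[0,0.03,0,0,0,0],[0,0.03,0,0,0,0]]' ;python3 go.py .6002 .0106 .1036 -12.4; python3 -m handwheel '[[0,0.01,0,0,0,0],[0,0.02,0,0,0,0],[0,0.03,0,0,0,0],[0,0.03,0,0,0,0],[0,0.03,0,0,0,0]]' ;python3 go.py .6002 .0106 .1036 -12.4
```

```text
clock: 13.47
tool_pos: [0.6002, 0.0084, 0.1241]
tcp_rot: [[0.977, -0.212, 0.0], [-0.212, -0.977, -0.0], [0.0, 0.0, -1.0]]
contact_force: [-0.6, -0.7, -0.8]
grip_width: 0.124
t 13.4667 tool [0.6002 0.0084 0.1241] F [-0.6 -0.7 -0.8] M [-0.05 -0.06  0.06] w 11.4 yaw -12.25 q7 -0.54
shift [-0.02 -0.07  0.68] turn [ 0.   -0.    0.03]
clock: 13.88
tool_pos: [0.6, 0.0075, 0.1241]
tcp_rot: [[0.977, -0.212, -0.0], [-0.212, -0.977, -0.0], [-0.0, 0.0, -1.0]]
contact_force: [-1.8, -0.4, -1.0]
grip_width: 0.127
t 13.8833 tool [0.6    0.0075 0.1241] F [-1.8 -0.4 -1. ] M [ 0.07 -0.1   0.04] w 11.7 yaw -12.25 q7 -0.53
shift [-0.02 -0.1   0.68] turn [0.   0.   0.03]
```

```bash
python3 -m handwheel '[[0,-0.04,0,0,0,0],[0,-0.08,0,0,0,0],[0,-0.11,0,0,0,0],[0,-0.12,0,0,0,0],[0,-0.13,0,0,0,0]]' ;python3 go.py .6002 .0106 .1036 -12.4; python3 -m handwheel '[[0,-0.01,0,0,0,0],[0,-0.02,0,0,0,0],[0,-0.03,0,0,0,0],[0,-0.03,0,0,0,0],[0,-0.03,0,0,0,0]]' ;python3 go.py .6002 .0106 .1036 -12.4
```

```text
clock: 14.3
tool_pos: [0.6009, 0.0115, 0.1241]
tcp_rot: [[0.977, -0.212, 0.0], [-0.212, -0.977, -0.0], [0.0, 0.0, -1.0]]
contact_force: [0.2, -0.2, -1.7]
grip_width: 0.132
t 14.3 tool [0.6009 0.0115 0.1241] F [ 0.2 -0.2 -1.7] M [ 0.01 -0.07 -0.04] w 12.1 yaw -12.23 q7 -0.54
shift [-0.02  0.03  0.68] turn [ 0.   -0.    0.03]
clock: 14.72
tool_pos: [0.6011, 0.0122, 0.1241]
tcp_rot: [[0.977, -0.212, -0.0], [-0.212, -0.977, -0.0], [0.0, 0.0, -1.0]]
contact_force: [0.5, -0.3, -0.9]
grip_width: 0.128
t 14.7167 tool [0.6011 0.0122 0.1241] F [ 0.5 -0.3 -0.9] M [-0.   -0.06 -0.02] w 11.8 yaw -12.25 q7 -0.54
shift [-0.02  0.06  0.68] turn [ 0.   -0.    0.03]
```

```bash
python3 -m handwheel '[[0,-0.01,0,0,0,0],[0,-0.02,0,0,0,0],[0,-0.03,0,0,0,0],[0,-0.04,0,0,0,0],[0,-0.04,0,0,0,0]]' ;python3 go.py .6002 .0106 .1036 -12.4; python3 -m handwheel '[[0,-0.01,0,0,0,0],[0,-0.02,0,0,0,0],[0,-0.03,0,0,0,0],[0,-0.04,0,0,0,0],[0,-0.04,0,0,0,0]]' ;python3 go.py .6002 .0106 .1036 -12.4
```

```text
clock: 15.13
tool_pos: [0.6012, 0.0127, 0.1241]
tcp_rot: [[0.977, -0.212, -0.0], [-0.212, -0.977, -0.001], [-0.0, 0.001, -1.0]]
contact_force: [-0.8, -2.4, 0.6]
grip_width: 0.128
t 15.1333 tool [0.6012 0.0127 0.1241] F [-0.8 -2.4  0.6] M [-0.86  0.22 -0.02] w 11.8 yaw -12.27 q7 -0.54
shift [-0.02  0.07  0.68] turn [0.01 0.   0.03]
clock: 15.55
tool_pos: [0.6014, 0.0133, 0.1241]
tcp_rot: [[0.977, -0.213, -0.001], [-0.213, -0.977, -0.002], [-0.0, 0.002, -1.0]]
contact_force: [-2.0, -6.1, 1.6]
grip_width: 0.126
t 15.55 tool [0.6014 0.0133 0.1241] F [-2.  -6.1  1.6] M [-1.56  0.43 -0.02] w 11.6 yaw -12.29 q7 -0.55
shift [-0.02  0.1   0.68] turn [0.02 0.   0.02]
```

Along the rail the contacts are at y ≈0.0073 and 0.0124. That last touch reached about 6 N, so I'll check later whether the carriage moved. Centre is about (0.600, 0.0100).

```bash
python3 -m handwheel '[[0,0.06,0,0,0,0],[-0.02,0.12,0,0,0,0],[-0.02,0.12,0,0,0,0],[-0.02,0.12,0,0,0,0],[-0.02,0.12,0,0,0,0]]' ;python3 go.py .6 .0100 .1036 -12.4; python3 -m handwheel '[[0,0,0.03,0,0,0],[0,0,0.06,0,0,0],[0,0,0.09,0,0,0],[0,0,0.12,0,0,0],[0,0,0.12,0,0,0]]' ;python3 go.py .6 .0100 .1036 -12.4
```

```text
clock: 15.97
tool_pos: [0.6003, 0.0118, 0.1241]
tcp_rot: [[0.977, -0.212, 0.0], [-0.212, -0.977, 0.001], [0.0, -0.001, -1.0]]
contact_force: [0.1, 0.6, -0.3]
grip_width: 0.127
t 15.9667 tool [0.6003 0.0118 0.1241] F [ 0.1  0.6 -0.3] M [-0.05 -0.06 -0.04] w 11.7 yaw -12.21 q7 -0.54
shift [0.   0.06 0.68] turn [-0.01 -0.    0.04]
clock: 16.38
tool_pos: [0.6001, 0.0112, 0.1202]
tcp_rot: [[0.977, -0.212, -0.0], [-0.212, -0.977, -0.0], [-0.0, 0.0, -1.0]]
contact_force: [-0.0, -0.4, -0.7]
grip_width: 0.13
t 16.3833 tool [0.6001 0.0112 0.1202] F [-0.  -0.4 -0.7] M [-0.05 -0.06  0.02] w 11.9 yaw -12.24 q7 -0.54
shift [0.01 0.04 0.55] turn [0.   0.   0.03]
```

```bash
python3 -m handwheel '[[0,0.01,0.04,0,0,0],[0,0.02,0.08,0,0,0],[0,0.02,0.12,0,0,0],[0,0.02,0.16,0,0,0],[0,0.02,0.16,0,0,0]]' ;python3 go.py .6 .0100 .1036 -12.4; python3 -m handwheel '[[0,0,0.03,0,0,0],[0,0,0.06,0,0,0],[0,0,0.09,0,0,0],[0,0,0.1,0,0,0],[0,0,0.1,0,0,0]]' ;python3 go.py .6 .0100 .1036 -12.4
```

```text
clock: 16.8
tool_pos: [0.5999, 0.0106, 0.1154]
tcp_rot: [[0.977, -0.212, -0.0], [-0.212, -0.977, -0.0], [-0.0, 0.0, -1.0]]
contact_force: [0.4, -0.3, 0.1]
grip_width: 0.129
t 16.8 tool [0.5999 0.0106 0.1154] F [ 0.4 -0.3  0.1] M [ 0.01 -0.08 -0.02] w 11.9 yaw -12.24 q7 -0.54
shift [0.01 0.02 0.39] turn [0.   0.01 0.03]
clock: 17.22
tool_pos: [0.6, 0.0106, 0.1126]
tcp_rot: [[0.977, -0.212, -0.0], [-0.212, -0.977, -0.0], [-0.0, 0.0, -1.0]]
contact_force: [-0.2, 0.2, -0.3]
grip_width: 0.128
t 17.2167 tool [0.6    0.0106 0.1126] F [-0.2  0.2 -0.3] M [-0.03 -0.1   0.03] w 11.7 yaw -12.24 q7 -0.55
shift [0.   0.02 0.3 ] turn [0.   0.   0.03]
```

```bash
python3 -m handwheel '[[0,0,0.04,0,0,0],[0,0,0.07,0,0,0],[0,0,0.1,0,0,0],[0,0,0.13,0,0,0],[0,0,0.13,0,0,0]]' ;python3 go.py .6 .0100 .1036 -12.4; python3 -m handwheel '[[0,0,0.03,0,0,0],[0,0,0.06,0,0,0],[0,0,0.09,0,0,0],[0,0,0.12,0,0,0],[0,0,0.12,0,0,0]]' ;python3 go.py .6 .0100 .1036 -12.4
```

```text
clock: 17.63
tool_pos: [0.5999, 0.0106, 0.1086]
tcp_rot: [[0.977, -0.212, -0.0], [-0.212, -0.977, -0.0], [-0.0, 0.0, -1.0]]
contact_force: [0.3, -0.4, -1.3]
grip_width: 0.122
t 17.6333 tool [0.5999 0.0106 0.1086] F [ 0.3 -0.4 -1.3] M [-0.   -0.08 -0.02] w 11.2 yaw -12.24 q7 -0.55
shift [0.01 0.02 0.17] turn [0.   0.   0.03]
clock: 18.05
tool_pos: [0.6, 0.0106, 0.105]
tcp_rot: [[0.977, -0.212, -0.0], [-0.212, -0.977, -0.0], [-0.0, 0.0, -1.0]]
contact_force: [-0.3, -0.0, -1.3]
grip_width: 0.127
t 18.05 tool [0.6    0.0106 0.105 ] F [-0.3 -0.  -1.3] M [ 0.02 -0.08 -0.05] w 11.7 yaw -12.24 q7 -0.55
shift [0.01 0.02 0.05] turn [0.   0.   0.03]
```

The head passed into the slot freely. Next, touch the flange down on the ring and press progressively.

```bash
python3 -m handwheel '[[0,0,0.02,0,0,0],[0,0,0.04,0,0,0],[0,0,0.06,0,0,0],[0,0,0.08,0,0,0],[0,0,0.08,0,0,0]]' ;python3 go.py .6 .0100 .1036 -12.4; python3 -m handwheel '[[0,0,0.01,0,0,0],[0,0,0.02,0,0,0],[0,0,0.03,0,0,0],[0,0,0.04,0,0,0],[0,0,0.04,0,0,0]]' ;python3 go.py .6 .0100 .1036 -12.4
```

```text
clock: 18.47
tool_pos: [0.6002, 0.0106, 0.1031]
tcp_rot: [[0.977, -0.212, 0.0], [-0.212, -0.977, -0.0], [0.0, 0.0, -1.0]]
contact_force: [-0.8, -0.3, 3.9]
grip_width: 0.126
t 18.4667 tool [0.6002 0.0106 0.1031] F [-0.8 -0.3  3.9] M [-0.08  0.32 -0.02] w 11.6 yaw -12.24 q7 -0.55
shift [-0.    0.02 -0.02] turn [ 0.   -0.    0.03]
clock: 18.88
tool_pos: [0.6002, 0.0106, 0.1018]
tcp_rot: [[0.977, -0.212, 0.0], [-0.212, -0.977, -0.0], [0.0, 0.0, -1.0]]
contact_force: [-2.5, -0.7, 5.7]
grip_width: 0.125
t 18.8833 tool [0.6002 0.0106 0.1018] F [-2.5 -0.7  5.7] M [-0.13  0.4   0.03] w 11.5 yaw -12.25 q7 -0.55
shift [-0.    0.02 -0.06] turn [ 0.   -0.    0.03]
```

```bash
python3 -m handwheel '[[-0.01,0,0.02,0,0,0],[-0.01,0,0.04,0,0,0],[-0.01,0,0.06,0,0,0],[-0.01,0,0.07,0,0,0],[-0.01,0,0.07,0,0,0]]' ;python3 go.py .6 .0100 .0983 -12.4; python3 -m handwheel '[[0,0,0.01,0,0,0],[0,0,0.02,0,0,0],[0,0,0.04,0,0,0],[0,0,0.05,0,0,0],[0,0,0.05,0,0,0]]' ;python3 go.py .6 .0100 .0983 -12.4
```

```text
clock: 19.3
tool_pos: [0.6002, 0.0106, 0.1]
tcp_rot: [[0.977, -0.212, 0.001], [-0.212, -0.977, -0.0], [0.001, -0.0, -1.0]]
contact_force: [-2.9, -0.6, 7.7]
grip_width: 0.129
t 19.3 tool [0.6002 0.0106 0.1   ] F [-2.9 -0.6  7.7] M [-0.21  0.49  0.03] w 11.8 yaw -12.25 q7 -0.55
shift [-0.    0.02  0.06] turn [-0.   -0.01  0.03]
clock: 19.72
tool_pos: [0.6002, 0.0106, 0.0987]
tcp_rot: [[0.977, -0.212, 0.001], [-0.212, -0.977, -0.0], [0.001, 0.0, -1.0]]
contact_force: [-2.9, -0.4, 10.4]
grip_width: 0.127
t 19.7167 tool [0.6002 0.0106 0.0987] F [-2.9 -0.4 10.4] M [-0.19  0.62 -0.01] w 11.6 yaw -12.25 q7 -0.55
shift [-0.    0.02  0.01] turn [ 0.   -0.01  0.03]
```

```bash
python3 -m handwheel '[[-0.01,0,0.01,0,0,0],[-0.02,0,0.01,0,0,0.5],[-0.02,0,0.01,0,0,1.3],[-0.02,0,0.01,0,0,2.1],[-0.02,0,0.01,0,0,3]]' ;python3 go.py .6 .0106 .0983 -102.4
```

```text
clock: 20.13
tool_pos: [0.6003, 0.0111, 0.0988]
tcp_rot: [[0.888, -0.461, 0.003], [-0.461, -0.888, 0.0], [0.002, -0.001, -1.0]]
contact_force: [-1.2, 0.1, 9.9]
grip_width: 0.123
t 20.1333 tool [0.6003 0.0111 0.0988] F [-1.2  0.1  9.9] M [-0.02  0.28  0.07] w 11.3 yaw -27.42 q7 -0.78
shift [-0.    0.02  0.02] turn [-3.0e-02 -1.0e-02  1.5e+01]
```

```bash
python3 -m handwheel '[[0,0,0.01,0,0,0.9],[0,0,0.01,0,0,1.8],[0,0,0.01,0,0,2.7],[0,0,0.01,0,0,3.6],[0,0,0.01,0,0,4.5]]' ;python3 go.py .6 .0106 .0983 -102.4
```

```text
clock: 20.55
tool_pos: [0.6005, 0.0112, 0.0986]
tcp_rot: [[0.643, -0.765, 0.003], [-0.765, -0.643, 0.0], [0.002, -0.003, -1.0]]
contact_force: [-1.8, 0.4, 10.7]
grip_width: 0.123
t 20.55 tool [0.6005 0.0112 0.0986] F [-1.8  0.4 10.7] M [0.12 0.21 0.09] w 11.3 yaw -49.95 q7 -1.11
shift [0.   0.03 0.01] turn [-0.04 -0.   10.49]
```

```bash
python3 -m handwheel '[[0,0.01,0,0,0,0.9],[0,0.01,0,0,0,1.8],[0,0.01,0.01,0,0,2.7],[0,0.01,0.01,0,0,3.6],[0,0.01,0.01,0,0,4.5]]' ;python3 go.py .6 .0106 .0983 -102.4;python3 -m handwheel '[[0,0,0,0,0,0.8],[0,0,0,0,0,1.6],[0,0,0,0,0,2.4],[0,0,0,0,0,3.2],[0,0,0,0,0,3.8]]' ;python3 go.py .6 .0106 .0983 -102.4
```

```text
clock: 20.97
tool_pos: [0.6001, 0.0115, 0.0983]
tcp_rot: [[0.302, -0.953, 0.003], [-0.953, -0.302, 0.001], [-0.0, -0.003, -1.0]]
contact_force: [-1.1, 2.5, 10.9]
grip_width: 0.123
t 20.9667 tool [0.6001 0.0115 0.0983] F [-1.1  2.5 10.9] M [0.39 0.46 0.05] w 11.3 yaw -72.42 q7 -1.44
shift [ 0.03  0.01 -0.  ] turn [-0.03  0.01  6.  ]
clock: 21.38
tool_pos: [0.5999, 0.0118, 0.0982]
tcp_rot: [[-0.024, -1.0, 0.002], [-1.0, 0.024, 0.001], [-0.001, -0.002, -1.0]]
contact_force: [-1.5, 1.7, 10.7]
grip_width: 0.129
t 21.3833 tool [0.5999 0.0118 0.0982] F [-1.5  1.7 10.7] M [0.58 0.54 0.09] w 11.8 yaw -91.39 q7 -1.72
shift [ 0.04 -0.   -0.  ] turn [-0.02  0.02  2.2 ]
```

```bash
python3 -m handwheel '[[0,0,0,0,0,0.4],[0,0,0,0,0,0.8],[0,0,0,0,0,1.2],[0,0,0,0,0,1.5],[0,0,0,0,0,1.5]]' ;python3 go.py .6 .0106 .0983 -102.4;python3 -m handwheel '[[0,0,0,0,0,0.1],[0,0,0,0,0,0.2],[0,0,0,0,0,0.4],[0,0,0,0,0,0.5],[0,0,0,0,0,0.5]]' ;python3 go.py .6 .0106 .0983 -102.4
```

```text
clock: 21.8
tool_pos: [0.5999, 0.0118, 0.0982]
tcp_rot: [[-0.153, -0.988, 0.002], [-0.988, 0.153, 0.001], [-0.001, -0.002, -1.0]]
contact_force: [-2.4, 1.8, 11.4]
grip_width: 0.129
t 21.8 tool [0.5999 0.0118 0.0982] F [-2.4  1.8 11.4] M [0.63 0.56 0.01] w 11.8 yaw -98.78 q7 -1.83
shift [ 0.04 -0.01 -0.  ] turn [-0.02  0.02  0.72]
clock: 22.22
tool_pos: [0.5999, 0.0118, 0.0982]
tcp_rot: [[-0.194, -0.981, 0.002], [-0.981, 0.194, 0.001], [-0.002, -0.002, -1.0]]
contact_force: [-2.3, 2.1, 10.0]
grip_width: 0.126
t 22.2167 tool [0.5999 0.0118 0.0982] F [-2.3  2.1 10. ] M [0.67 0.58 0.1 ] w 11.6 yaw -101.21 q7 -1.86
shift [ 0.04 -0.01 -0.  ] turn [-0.02  0.02  0.24]
```

```bash
python3 -m handwheel '[[0,0,0,0,0,0.1],[0,0,0,0,0,0.2],[0,0,0,0,0,0.3],[0,0,0,0,0,0.3],[0,0,0,0,0,0.3]]' ;python3 go.py .6 .0106 .0983 -102.4;python3 -m handwheel '[[0,0,0,0,0,0.1],[0,0,0,0,0,0.2],[0,0,0,0,0,0.2],[0,0,0,0,0,0.2],[0,0,0,0,0,0.2]]' ;python3 go.py .6 .0106 .0983 -102.4
```

```text
clock: 22.63
tool_pos: [0.6, 0.0121, 0.0982]
tcp_rot: [[-0.219, -0.976, 0.002], [-0.976, 0.219, 0.001], [-0.002, -0.002, -1.0]]
contact_force: [-1.7, 2.8, 11.8]
grip_width: 0.129
t 22.6333 tool [0.6    0.0121 0.0982] F [-1.7  2.8 11.8] M [0.74 0.45 0.28] w 11.8 yaw -102.65 q7 -1.88
shift [ 0.05 -0.01 -0.  ] turn [-0.02  0.02 -0.05]
clock: 23.05
tool_pos: [0.6001, 0.0124, 0.0982]
tcp_rot: [[-0.236, -0.972, 0.003], [-0.972, 0.236, 0.002], [-0.002, -0.002, -1.0]]
contact_force: [-1.2, 3.2, 9.9]
grip_width: 0.127
t 23.05 tool [0.6001 0.0124 0.0982] F [-1.2  3.2  9.9] M [0.82 0.41 0.32] w 11.7 yaw -103.63 q7 -1.9
shift [ 0.06 -0.01 -0.  ] turn [-0.02  0.02 -0.25]
```

```bash
python3 -m handwheel '[[0,0,0,0,0,0.1],[0,0,0,0,0,0.1],[0,0,0,0,0,0.1],[0,0,0,0,0,0.1],[0,0,0,0,0,0.1]]' ;python3 go.py .6 .0106 .0983 -102.4; python3 - <<'E'
from h import *
import pickle
d={n:snap(n) for n in("side","top")}; pickle.dump(d,open("d6.pkl","wb"))
E
python3 ov5.py d6.pkl s6.png 255 135 305 200 8 .6001 .0124 .0746 -13.6 .600 .0115 -12.5
```

```text
clock: 23.47
tool_pos: [0.6002, 0.0124, 0.0982]
tcp_rot: [[-0.244, -0.97, 0.003], [-0.97, 0.244, 0.002], [-0.002, -0.002, -1.0]]
contact_force: [-1.4, 3.3, 11.1]
grip_width: 0.125
t 23.4667 tool [0.6002 0.0124 0.0982] F [-1.4  3.3 11.1] M [0.86 0.39 0.41] w 11.5 yaw -104.12 q7 -1.91
shift [ 0.06 -0.01 -0.  ] turn [-0.03  0.03 -0.34]
```

View pics/s6.png

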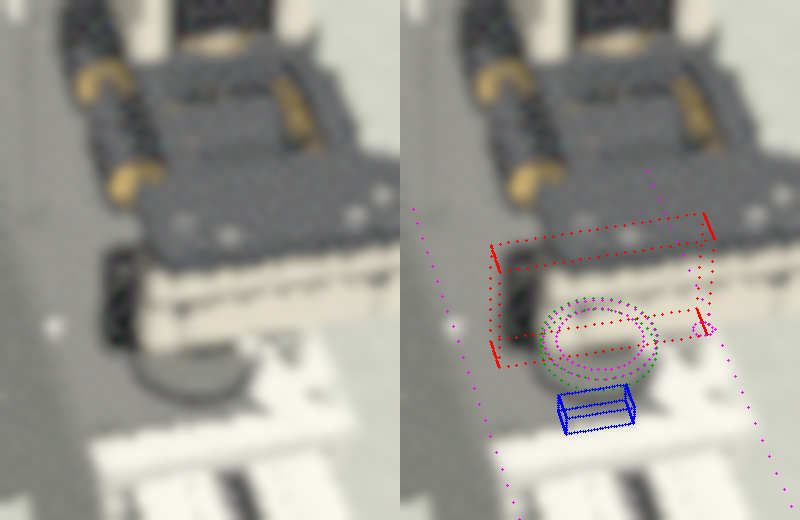

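The wing lies across the rail, with its free end at crop (120,300). Mz rose from 0.09 to 0.41 N·m, so it bears on the pin with about 10 N. Next I'll ease the twist slightly and let the spring lift the head.

```bash
python3 -m handwheel '[[0,0,-0.01,0,0,-0.1],[0,0,-0.03,0,0,-0.2],[0,0,-0.05,0,0,-0.3],[0,0,-0.07,0,0,-0.3],[0,0,-0.08,0,0,-0.3]]' ;python3 go.py .6 .0106 .1006 -102.4;python3 -m handwheel '[[0,0,-0.01,0,0,0],[0,0,-0.02,0,0,0],[0,0,-0.03,0,0,0],[0,0,-0.04,0,0,0],[0,0,-0.04,0,0,0]]' ;python3 go.py .6 .0106 .1006 -102.4
```

```text
clock: 23.98
tool_pos: [0.5999, 0.0123, 0.1002]
tcp_rot: [[-0.219, -0.976, 0.002], [-0.976, 0.219, 0.002], [-0.002, -0.002, -1.0]]
contact_force: [1.1, 3.7, 5.1]
grip_width: 0.126
t 23.9833 tool [0.5999 0.0123 0.1002] F [1.1 3.7 5.1] M [1.   0.06 0.03] w 11.6 yaw -102.67 q7 -1.88
shift [ 0.05 -0.01 -0.01] turn [-0.02  0.02 -0.05]
clock: 24.4
tool_pos: [0.5998, 0.0122, 0.1006]
tcp_rot: [[-0.219, -0.976, 0.002], [-0.976, 0.219, 0.002], [-0.002, -0.001, -1.0]]
contact_force: [2.7, 5.4, -0.6]
grip_width: 0.13
t 24.4 tool [0.5998 0.0122 0.1006] F [ 2.7  5.4 -0.6] M [ 1.38 -0.63  0.02] w 11.9 yaw -102.67 q7 -1.88
shift [ 0.05 -0.02  0.  ] turn [-0.01  0.02 -0.05]
```

```bash
python3 -m handwheel '[[-0.01,0,0,0,0,0],[-0.02,0,0,0,0,0],[-0.02,0,0,0,0,0],[-0.02,0,-0.01,0,0,0],[-0.02,0,-0.01,0,0,0]]' ;python3 go.py .6 .0106 .1006 -102.4;python3 -m handwheel '[[0,0,-0.01,0,0,0],[0,0,-0.01,0,0,0],[0,0,-0.02,0,0,0],[0,0,-0.02,0,0,0],[0,0,-0.02,0,0,0]]' ;python3 go.py .6 .0106 .1006 -102.4
```

```text
clock: 24.82
tool_pos: [0.5998, 0.0123, 0.1007]
tcp_rot: [[-0.22, -0.976, 0.001], [-0.976, 0.22, 0.001], [-0.001, -0.001, -1.0]]
contact_force: [3.9, 5.4, -3.7]
grip_width: 0.124
t 24.8167 tool [0.5998 0.0123 0.1007] F [ 3.9  5.4 -3.7] M [ 1.31 -1.02  0.04] w 11.4 yaw -102.69 q7 -1.89
shift [ 0.05 -0.02  0.  ] turn [-0.01  0.01 -0.06]
clock: 25.23
tool_pos: [0.5997, 0.0122, 0.1007]
tcp_rot: [[-0.22, -0.976, 0.001], [-0.976, 0.22, 0.001], [-0.001, -0.001, -1.0]]
contact_force: [6.4, 5.0, -9.8]
grip_width: 0.126
t 25.2333 tool [0.5997 0.0122 0.1007] F [ 6.4  5.  -9.8] M [ 1.29 -1.42  0.03] w 11.6 yaw -102.69 q7 -1.89
shift [ 0.05 -0.02  0.  ] turn [-0.01  0.01 -0.06]
```

```bash
python3 -m handwheel '[[-0.01,-0.01,0,0,0,0],[-0.02,-0.02,0,0,0,0],[-0.02,-0.03,0,0,0,0],[-0.02,-0.03,-0.01,0,0,0],[-0.02,-0.03,-0.01,0,0,0]]' ;python3 go.py .6 .0106 .1006 -102.4
```

```text
clock: 25.65
tool_pos: [0.5998, 0.0122, 0.1007]
tcp_rot: [[-0.22, -0.976, -0.001], [-0.976, 0.22, 0.0], [-0.0, 0.001, -1.0]]
contact_force: [4.4, 4.7, -11.0]
grip_width: 0.125
t 25.65 tool [0.5998 0.0122 0.1007] F [  4.4   4.7 -11. ] M [ 1.19 -1.1   0.09] w 11.5 yaw -102.71 q7 -1.89
shift [ 0.05 -0.02  0.  ] turn [ 0.01  0.   -0.06]
```

```bash
python3 -m handwheel '[[-0.01,-0.02,-0.005,0,0,0],[-0.01,-0.02,-0.007,0,0,0],[-0.01,-0.02,-0.007,0,0,0],[-0.01,-0.02,-0.007,0,0,0],[-0.01,-0.02,-0.007,0,0,0]]' ;python3 go.py .6 .0106 .1006 -102.4; for i in 1 2; do echo; done; python3 -m handwheel '[[0,0,0,0,0,0],[0,0,0,0,0,0],[0,0,0,0,0,0],[0,0,0,0,0,0],[0,0,0,0,0,0]]'; python3 -m handwheel '[[0,0,0,0,0,0],[0,0,0,0,0,0],[0,0,0,0,0,0],[0,0,0,0,0,0],[0,0,0,0,0,0]]';python3 -m handwheel '[[0,0,0,0,0,0],[0,0,0,0,0,0],[0,0,0,0,0,0],[0,0,0,0,0,0],[0,0,0,0,0,0]]'
```

```text
clock: 26.07
tool_pos: [0.5999, 0.0122, 0.1008]
tcp_rot: [[-0.22, -0.975, -0.002], [-0.975, 0.22, 0.0], [0.0, 0.002, -1.0]]
contact_force: [2.7, 4.0, -12.4]
grip_width: 0.126
t 26.0667 tool [0.5999 0.0122 0.1008] F [  2.7   4.  -12.4] M [ 1.21 -0.87  0.06] w 11.6 yaw -102.71 q7 -1.89
shift [ 0.05 -0.02  0.01] turn [ 0.02 -0.   -0.06]


clock: 26.48
tool_pos: [0.5998, 0.0122, 0.1007]
tcp_rot: [[-0.22, -0.975, -0.002], [-0.975, 0.22, 0.0], [0.0, 0.002, -1.0]]
contact_force: [2.9, 5.3, -13.2]
grip_width: 0.126
clock: 26.9
tool_pos: [0.5999, 0.0123, 0.1008]
tcp_rot: [[-0.22, -0.975, -0.002], [-0.975, 0.22, 0.0], [0.0, 0.002, -1.0]]
contact_force: [3.8, 4.9, -11.5]
grip_width: 0.121
clock: 27.32
tool_pos: [0.5999, 0.0123, 0.1008]
tcp_rot: [[-0.22, -0.975, -0.002], [-0.975, 0.22, 0.0], [0.0, 0.002, -1.0]]
contact_force: [4.2, 4.9, -12.0]
grip_width: 0.13
```

The tug read 11.5–13.2 N for over 1.2 s (about 1 N of that is bolt weight), with z steady at 0.1008. I'll relieve it and release.

```bash
python3 -m handwheel '[[-0.01,-0.01,0.01,0,0,0],[-0.02,-0.02,0.02,0,0,0],[-0.02,-0.02,0.03,0,0,0],[-0.02,-0.02,0.04,0,0,0],[-0.02,-0.02,0.04,0,0,0]]';python3 go.py .6 .0106 .1006 -102.4; python3 -m handwheel '[[0,0,0,0,0,0],[0,0,0,0,0,0],[0,0,0,0,0,0],[0,0,0,0,0,0],[0,0,0,0,0,0]]' 165 20;python3 go.py .6 .0106 .1006 -102.4
```

```text
clock: 27.73
tool_pos: [0.6001, 0.0122, 0.1007]
tcp_rot: [[-0.22, -0.975, -0.003], [-0.975, 0.22, -0.0], [0.001, 0.002, -1.0]]
contact_force: [-3.0, 4.7, -3.1]
grip_width: 0.125
t 27.7333 tool [0.6001 0.0122 0.1007] F [-3.   4.7 -3.1] M [1.04 0.86 0.05] w 11.5 yaw -102.74 q7 -1.89
shift [ 0.05 -0.01  0.  ] turn [ 0.03 -0.01 -0.07]
clock: 28.15
tool_pos: [0.6019, 0.0117, 0.1013]
tcp_rot: [[-0.221, -0.975, 0.001], [-0.975, 0.221, -0.0], [0.0, -0.001, -1.0]]
contact_force: [0.3, 0.3, -0.5]
grip_width: 0.345
t 28.15 tool [0.6019 0.0117 0.1013] F [ 0.3  0.3 -0.5] M [ 0.01  0.05 -0.02] w 31.7 yaw -102.77 q7 -1.89
shift [0.05 0.05 0.02] turn [-0.01 -0.   -0.07]
```

```bash
python3 -m handwheel '[[0,0,-0.3,0,0,0],[0,0,-0.8,0,0,0],[0,0,-1.5,0,0,0],[0,0,-2.4,0,0,0],[0,0,-3.3,0,0,0]]';python3 -m handwheel '[[0.9,0,-0.4,0,0,0],[1.8,0,-0.8,0,0,0],[2.8,0,-1,0,0,0],[3.9,0,-1,0,0,0],[5,0,-1,0,0,0]]';python3 -m handwheel '[[1,0.6,0,0,0,0],[2,1.2,0,0,0,0],[3,1.8,0,0,0,0],[4,2.4,0,0,0,0],[4,2.4,0,0,0,0]]';python3 - <<'E'
from h import *
import pickle
d={n:snap(n) for n in("side","top")}; pickle.dump(d,open("d7.pkl","wb"))
a=d["side"];b=d["top"]
f=lambda s,x0,y0,x1,y1:cv2.resize((np.clip(s["img"][y0:y1,x0:x1,::-1]/255.,0,1)**.6*255).astype(np.uint8),(390,390),interpolation=cv2.INTER_LANCZOS4)
cv2.imwrite("pics/s7.png",np.hstack([f(a,245,140,310,205),f(b,190,145,255,210)]))
cv2.imwrite("pics/w7.png",np.hstack([a["img"],b["img"]])[:,:,::-1][:, :, :][::2,::2])
E
python3 go.py .6 .0106 .1006 -102.4
```

```text
clock: 28.57
tool_pos: [0.6012, 0.012, 0.2014]
tcp_rot: [[-0.221, -0.975, -0.001], [-0.975, 0.221, -0.0], [0.0, 0.0, -1.0]]
contact_force: [1.1, 0.6, 0.8]
grip_width: 0.354
clock: 28.98
tool_pos: [0.5684, -0.1354, 0.2315]
tcp_rot: [[-0.22, -0.976, 0.002], [-0.976, 0.22, -0.0], [-0.0, -0.002, -1.0]]
contact_force: [0.9, -0.9, -0.1]
grip_width: 0.356
clock: 29.4
tool_pos: [0.4663, -0.2417, 0.231]
tcp_rot: [[-0.23, -0.973, -0.002], [-0.973, 0.23, -0.003], [0.003, 0.001, -1.0]]
contact_force: [0.7, -0.9, -0.7]
grip_width: 0.355
t 29.5 tool [ 0.4709 -0.2367  0.2309] F [1.1 1.4 0.7] M [0.09 0.01 0.  ] w 32.4 yaw -102.94 q7 -1.39
shift [-9.   -2.34  4.34] turn [-0.01 -0.   -0.11]
```

View pics/s7.png

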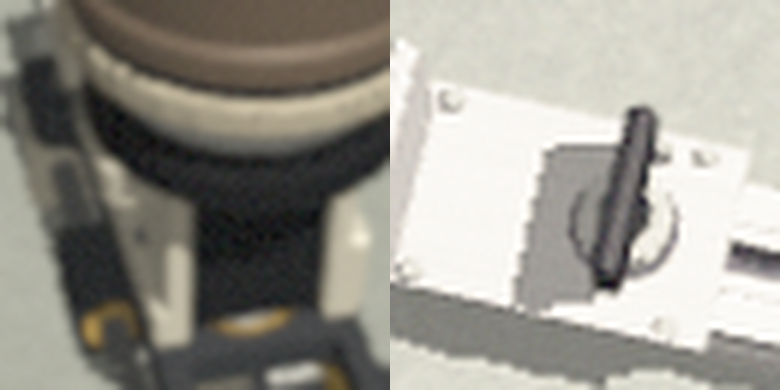

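View pics/w7.png

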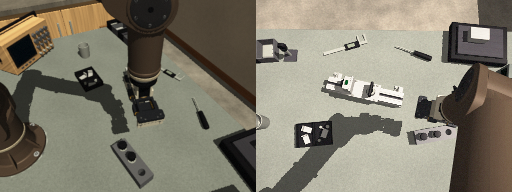

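The top view shows the bolt seated with the wing across the rail next to the pin, at crop (625,195). Now to check carriage displacement and overlay the locked pose.

```bash
python3 - <<'E'
from h import *; from models import *
import pickle
a=pickle.load(open("d0.pkl","rb"))["top"];b=pickle.load(open("d7.pkl","rb"))["top"]
g=lambda d:cv2.cvtColor(d["img"],cv2.COLOR_RGB2GRAY).astype(np.float32)
A,B=g(a),g(b)
for nm,(x0,y0,x1,y1) in {"camblock":(172,150,198,182),"screws":(192,154,208,166),"front":(238,166,252,204),"rail":(255,170,296,208),"knobs":(322,255,370,285)}.items():
    w=cv2.createHanningWindow((x1-x0,y1-y0),cv2.CV_32F)
    print(nm,cv2.phaseCorrelate(A[y0:y1,x0:x1],B[y0:y1,x0:x1],w))
s=b;x0,y0,x1,y1,k=205,155,250,200,12
im=(np.clip(s["img"][y0:y1,x0:x1,::-1]/255.,0,1)**.5*255).astype(np.uint8)
im=cv2.resize(im,None,fx=k,fy=k,interpolation=cv2.INTER_LANCZOS4)
for P,c in((bolt(),(0,0,255)),):
    for u,v in proj(s,tf(P,.5968,.012,np.radians(-12.5),.077)): cv2.circle(im,(int((u-x0+.5)*k),int((v-y0+.5)*k)),1,c,-1)
cv2.imwrite("pics/t7.png",im)
E
```

```text
camblock ((0.38886801170031404, -0.07031775167327581), 1.0542693579638447)
screws ((0.22897130873249694, -0.1706001759739726), 0.9896525976558527)
front ((0.3755352937127183, 0.03577066621020464), 0.9482319943110148)
rail ((0.5179661844194534, 0.022425346190740214), 1.0109868684079912)
knobs ((0.015225171127898562, -0.03106432003433035), 0.9372705794043011)
```

View pics/t7.png

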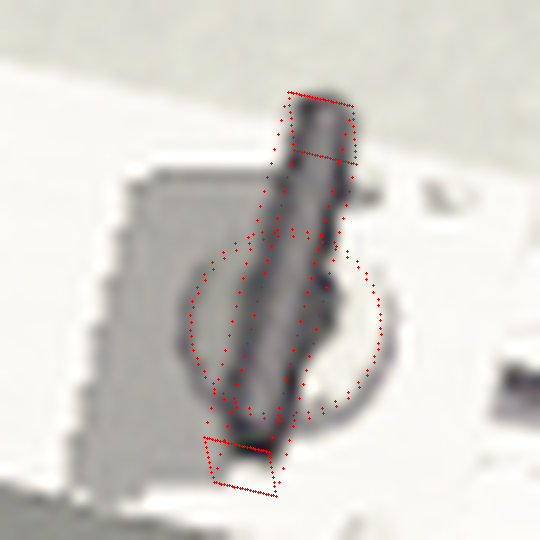

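The carriage shift is about 0.4 px (1 mm or less) and the knobs are unmoved. The flange sits on the modelled circle and the wing is within 2° of across. I'll move the arm aside and check tilt in the side view.

```bash
python3 -m handwheel '[[1.2,0.4,0,0,0,0],[2.4,0.9,0,0,0,0],[3.6,1.4,0,0,0,0],[4.8,1.9,0,0,0,0],[6,2.4,0,0,0,0]]';python3 -m handwheel '[[1.2,0.4,0,0,0,0],[2.4,0.9,0,0,0,0],[3.6,1.4,0,0,0,0],[4.8,1.9,0,0,0,0],[6,2.3,0,0,0,0]]'; python3 -m handwheel '[[0.2,0.1,0,0,0,0],[0.2,0.1,0,0,0,0],[0.2,0.1,0,0,0,0],[0.2,0.1,0,0,0,0],[0.2,0.1,0,0,0,0]]'; python3 - <<'E'
from h import *
from models import *
import pickle
d={n:snap(n) for n in("side","top")}; pickle.dump(d,open("d8.pkl","wb"))
E
python3 ov5.py d8.pkl s8.png 255 140 303 200 8 .5963 .0095 .077 -12.5 .5963 .0095 -12.5
```

```text
clock: 29.92
tool_pos: [0.3622, -0.3954, 0.2305]
tcp_rot: [[-0.218, -0.976, 0.001], [-0.976, 0.218, -0.0], [-0.0, -0.001, -1.0]]
contact_force: [1.8, -0.3, 0.1]
grip_width: 0.349
clock: 30.33
tool_pos: [0.2549, -0.5563, 0.2304]
tcp_rot: [[-0.219, -0.976, 0.001], [-0.976, 0.219, -0.0], [0.0, -0.001, -1.0]]
contact_force: [0.5, 0.4, 0.1]
grip_width: 0.354
clock: 30.75
tool_pos: [0.2527, -0.559, 0.23]
tcp_rot: [[-0.217, -0.976, 0.001], [-0.976, 0.217, 0.001], [-0.001, -0.001, -1.0]]
contact_force: [-0.8, -0.2, 0.2]
grip_width: 0.353
```

View pics/s8.png

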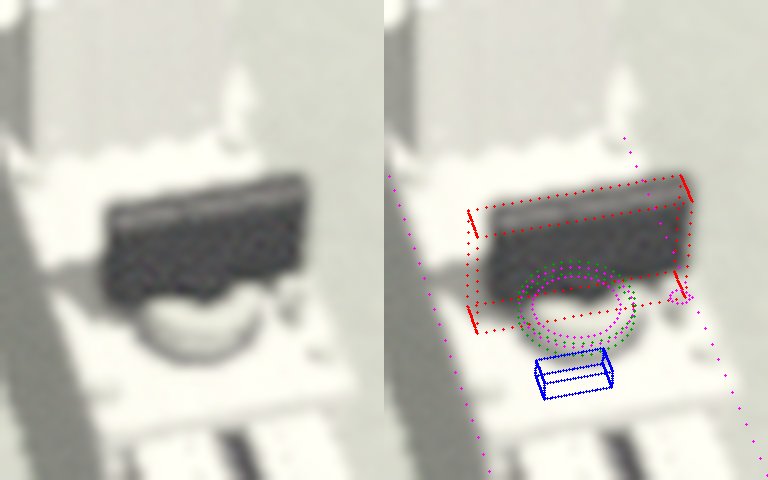

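The side view shows the bolt upright: the wing top-edge slope is within about 0.02 rad of the model, and it's centred on the ring where touch put it (x≈0.600). The arm is clear, so I'm handing in.

```bash
python3 - <<'E'
from workcell import ctrl
s=ctrl.read_state();print(s["clock"],s["contact_force"]); print(ctrl.sign_off())
E
```

```text
30.85 [-1.00310786 -0.32026479 -0.10560415]
the job is handed in; nothing more can be done
None
```

The T-bolt is locked in the carriage and I handed the job in at 30.9 s of the 72 s; the hand-in gave no verdict.

**What I did:**
- **Insert:** I took the bolt from the block and lowered it through the carriage foot into the slot. The first try was 3–4 mm off and landed on the foot plate with about 13 N. I backed off, found the ring's centre by gentle touch and went in freely.
- **Press and turn:** I pressed with about 11–12 N and turned clockwise. The turning torque rose from 0.1 to 0.4 N·m, which is about 10 N on the stop pin.
- **Tug and release:** I let the spring lift the head, tugged up with about 11–12 N for over a second, then released and backed away.

**Last checks:**
- **Bolt:** the final pictures show it upright (tilt about 0.02 rad). The wing lies across the rail within about 2°, next to the pin.
- **Height:** when I let go, the grip height put the flange about 17 mm above the rail top.
- **Carriage and screws:** the carriage moved about 1 mm or less, and the knob screws did not move. The arm touches nothing.

**What disagreed:**
- The cameras placed the hole 3–4 mm from where touch found it, and I went by touch.
- The wing looks about 6 mm shorter in the images than the stated 66 mm.
- One touch along the rail briefly reached about 6 N, roughly what it takes to slide the carriage.
- Side forces of 4–6 N stayed on the tool during the tug.

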